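Free the hemmed-in flask half, close the flask, put the bottles back

ROBOT

A 6-joint arm with a two-finger parallel gripper is mounted at the origin on the work surface. World frame = base frame: x ahead of the robot, y to its left, z up, the work surface at z = 0. Lengths are in mm, angles in rad, forces in N, time in s.
With the tool pointing down it reaches from about 300 to 875 mm from the base axis. Payload 4.2 kg.
Tool frame: the origin (TCP) lies midway between the tips of the shut fingers; the grasp point (between the pads) lies 19 mm behind it; z points along the fingers, y is the line along which they close (so a half turn about z gives the same grasp; the last joint's range is limited). The gripper opens to 85 mm and grips with 20 to 120 N. Pads are 22 mm wide; open, the fingers measure 114 mm over their backs; the gripper's body (76 mm by 85 mm) begins 54 mm behind the grasp point. The pads swing forward as they close: fully open they stand 13 mm farther back than shut.
Start: joints at [-1.135, 0.32, 1.565, -0, 1.257, -0.02], TCP at [253.109, -516.311, 231.338] pointing down, gripper open.
Joint ranges: [-3.11, 3.11], [-0.84, 2.01], [0.21, 2.61], [-1.34, 4.49], [0.05, 2.63], [-2.56, 2.56]. Speed limits (rad/s): [2.57, 2.57, 3.14, 3.14, 3.14, 3.14].

INTERFACE

Orientations are given as a 3x3 rotation matrix whose columns are the frame's x, y, z axes.
In Python, from station import robot gives the robot as it stands.
- The arm moves only by the tool pendant, called after "Call:" by a JSON object that holds its "fn" and its "kwargs", one argument or row to a line. Schema: {"type":"object","properties":{"rows":{"type":"array","items":{"type":"array","items":{"type":"number"},"minItems":6,"maxItems":6},"minItems":1,"maxItems":5},"aperture":{"type":"number"},"clamp_n":{"type":"number"},"only":{"type":"string"},"quiet":{"type":"boolean"},"lines":{"type":"string"}},"required":["rows"],"additionalProperties":false}. rows is a list of rows, 1 to 5 of them, each of 6 numbers: dx, dy, dz in shares of 1000 mm (1.0 is 1000 mm), then a rotation vector rx, ry, rz in parts of the range, where 1.0 means pi rad; each row shifts and turns the commanded pose from where the row before left it, along the tool's axes as they then stand; what a row does not reach is not made up. A row lasts 1/8 s, in which the tool goes at most 62.5 mm and 0.188 rad, less where a joint would pass 70% of its speed; a pose out of reach is approached as far as the arm can. aperture is the opening from 0.0 (shut) to 1.0 (fully open), set as the call begins (left out keeps the last). The fingers move at their own pace and stop on an object; clamp_n is the grip in N (left out, the last holds). Time passes only in rows, so rows that do not move let the fingers close. The tool returns the time, the measured TCP pose, the force, the opening and the grip force at its end. only (a regular expression) keeps the lines of the reply that match it, lines (a string "A,B") keeps lines A to B, and quiet returns only ok. No shift or turn number may pass 1 either way. Input that does not fit is refused with a message, and nothing moves.
- robot.get_state(): the state, without advancing time (a new reading comes with each control period).
- robot.get_image(name): name is "scene" or "side" or "wrist"; returns (picture, depth): 480x640x3 uint8, red, green, blue; 480x640 float32, mm along the optical axis (not along the pixel's ray), 0 where there is no reading.
- robot.camera_params(name): a dict with "intrinsics" (3x3 intrinsics, pixels), "xyz" and "attitude" of the camera in the world. Camera axes: x right, y down, z forward; pixel columns grow to the right and rows downward; lengths in mm; the calibration is good to about 2 mm. The wrist camera is an equidistant fisheye: a pixel r from the principal point sees the ray r / f radians off the axis. A picture is of the moment at which its call begins: read the wrist's pose just before it. camera_params takes no time and is no camera call; for the wrist camera it gives the pose at the moment of the call.
- robot.job_done(): hands the job in; it is judged then, once.
The state is a dict: "clock": time; "joint_positions": joint angles; "qvel": joint speeds; "joint_torque": joint torques, N m; "tcp_pos": TCP position; "orientation": TCP orientation; "ft_force": force on the tool from outside, world axes, zero at the start; "moment": the same for the moment, N m; "width": opening from 0.0 (shut) to 1.0 (fully open); "finger_force": force on a finger pad.
Only numpy, scipy, OpenCV 4.12 (cv2) and the standard library are available. Lean on these libraries where they do the work, as an engineer would, in place of code of your own. Each camera call takes 0.05 s, during which the arm holds its last target. There are 200 camera calls.

TASK

The brass upper half of a split dental flask stands on the grey station tray, hemmed in by two bottles. First stand both bottles in the aluminium side tray and let go of them, before you move the flask half; then take the flask half and seat it squarely and fully home on its own lower half, the one whose studs fit its two holes, without disturbing the other lower half. Only when the flask is closed and released, put each bottle back upright in the middle of the coaster of its own colour; never tip a bottle over.

Things in the scene. Friction and masses are not known exactly. Their poses are not given: they have to be found in the camera images.
- bottle_blue: Loose bottle, white body 58 mm diameter (shoulder from 72 mm up), blue band and blue cylindrical screw cap, 34 mm diameter, from 88 to 130 mm height (total 130 mm), about 0.18 kg. Origin: centre of the underside; z is up along the bottle. Starts standing on the blue coaster. Take it by the cap.
- bottle_orange: Loose bottle, white body 58 mm diameter (shoulder from 72 mm up), orange band and orange cylindrical screw cap, 34 mm diameter, from 88 to 130 mm height (total 130 mm), about 0.18 kg. Origin: centre of the underside; z is up along the bottle. Starts standing on the orange coaster. Take it by the cap.
- coaster_blue: Fixed round blue coaster, 74 mm diameter, 4 mm thick, on the grey station tray: home of the blue-capped bottle. Origin: centre of its underside (6 mm above the table); the bottle stands 4 mm above that.
- coaster_orange: Fixed round orange coaster, 74 mm diameter, 4 mm thick, on the grey station tray: home of the orange-capped bottle. Origin: centre of its underside (6 mm above the table); the bottle stands 4 mm above that.
- flask_top: Loose upper flask half, 0.25 kg: brass block 70 mm (its x) by 44 mm (its y) by 28 mm high, two 17 mm through holes seen from above, 20 mm either side of centre along x; same after a half turn. Origin: centre of underside, 6 mm above the table at the start; z up. Long side points roughly away from the robot, a bottle close on either side. Grip across the 44 mm once the bottles are gone.
- base_two: Matching lower flask half, loose, 0.5 kg, on the green mat: brass block 70 (x) by 44 (y) by 22 mm high with TWO dark steel studs, 10 mm diameter, 14 mm tall, bevelled tips, 20 mm either side of centre along x. Origin: centre of underside, 3 mm above the table; the upper half seated home has its underside 22 mm above this, outlines in line, either way round.
- base_one: Lower half of another flask, loose, about 0.5 kg, on the green mat: the same brass block, 70 x 44 x 22 mm, but with ONE thick central steel stud, 24 mm diameter, 14 mm tall, which does not fit the upper half. Leave it where it is. Origin: centre of the underside.
- side_tray: Fixed empty aluminium side tray, 140 mm (its x) by 200 mm (its y), walls 5 mm thick and 18 mm high in all, floor about 5 mm above the table. Origin: centre of its underside. Room for both bottles side by side along its y, for example 50 mm either side of the centre.
There are look-alikes about, which are no part of the job. Leave any green or turquoise look-alike of the bottle_blue alone.

How it is judged (in metres and radians):
On the way, in this order (a step that is already met when the one before it is completed fails the run):
1. both bottles stand released in the side tray, the upper flask half still where it was (x of bottle_blue in the frame of side_tray between -0.06 and 0.06 m and y of bottle_blue in the frame of side_tray between -0.09 and 0.09 m and z of bottle_blue in the frame of side_tray between -0.004 and 0.01 m and angle between each of bottle_blue, bottle_orange's own z axis and vertical below 0.1 rad and linear speed of each of bottle_blue, bottle_orange below 0.03 m/s and contact force between the fingers and bottle_blue below 0.3 N and x of bottle_orange in the frame of side_tray between -0.06 and 0.06 m and y of bottle_orange in the frame of side_tray between -0.09 and 0.09 m and z of bottle_orange in the frame of side_tray between -0.004 and 0.01 m and contact force between the fingers and bottle_orange below 0.3 N and distance of flask_top from where it was at the start of the episode below 0.03 m), for 0.2 s.
2. the upper half sits fully home on the two-stud lower half, released, with both bottles still standing in the side tray (horizontal distance between flask_top and base_two below 0.007 m and z of flask_top in the frame of base_two between 0.019 and 0.026 m and angle between the x axis of flask_top and the x axis of base_two, either way round below 0.2 rad and angle between each of flask_top, base_two's own z axis and vertical below 0.08 rad and linear speed of each of flask_top, bottle_blue, bottle_orange below 0.03 m/s and contact force between the fingers and flask_top below 0.3 N and x of bottle_blue in the frame of side_tray between -0.06 and 0.06 m and y of bottle_blue in the frame of side_tray between -0.09 and 0.09 m and z of bottle_blue in the frame of side_tray between -0.004 and 0.01 m and angle between each of bottle_blue, bottle_orange's own z axis and vertical below 0.1 rad and contact force between the fingers and bottle_blue below 0.3 N and x of bottle_orange in the frame of side_tray between -0.06 and 0.06 m and y of bottle_orange in the frame of side_tray between -0.09 and 0.09 m and z of bottle_orange in the frame of side_tray between -0.004 and 0.01 m and contact force between the fingers and bottle_orange below 0.3 N), for 0.2 s.
At the end, for the whole second after the job is handed in: Upper half home on the two-stud lower half (centres within 7 mm, long axes within 0.2 rad, level within 0.08 rad, its underside 19 to 26 mm above that of the lower half); each bottle upright (within 0.08 rad) on the coaster of its own colour, centres within 12 mm; all released and at rest (horizontal distance between flask_top and base_two below 0.007 m and z of flask_top in the frame of base_two between 0.019 and 0.026 m and angle between the x axis of flask_top and the x axis of base_two, either way round below 0.2 rad and angle between each of flask_top, base_two, bottle_blue, bottle_orange's own z axis and vertical below 0.08 rad and linear speed of each of flask_top, bottle_blue, bottle_orange below 0.03 m/s and contact force between the fingers and flask_top below 0.3 N and horizontal distance between bottle_blue and coaster_blue below 0.012 m and z of bottle_blue in the frame of coaster_blue between 0.001 and 0.009 m and contact force between the fingers and bottle_blue below 0.3 N and horizontal distance between bottle_orange and coaster_orange below 0.012 m and z of bottle_orange in the frame of coaster_orange between 0.001 and 0.009 m and contact force between the fingers and bottle_orange below 0.3 N); the robot touches nothing.
It fails at once if a bottle is tipped over (more than 0.7 rad) (angle between any of bottle_blue, bottle_orange's own z axis and vertical above 0.7 rad).
It fails at once if the one-stud lower half is pushed more than 20 mm (distance of base_one from where it was at the start of the episode above 0.02 m).
It also fails if it takes over 144 s, if anything falls off the work surface, if the arm or the gripper's body presses on something with over 40 N, if the wrist force passes 120 N, or if a joint passes its speed limit or range.

## Working session

There is one attempt and no reset: what is moved stays moved. The work goes in short steps, Python scripts to look and compute and a tool call to move; the robot and the scene stay as the last step left them, time stands still between calls to the robot, and variables do not carry over. Pictures are saved under pics/ and viewed, at most 14 in all, crops included, and the job is handed in when it is done.

```bash
mkdir -p pics
```

Run:
```python
from station import robot
import cv2,numpy as np
s=robot.get_state();print(s)
for n in("scene","side"):
    p=robot.camera_params(n);print(n,p)
    im,d=robot.get_image(n);cv2.imwrite(f"pics/{n}0.png",im[:,:,::-1]);np.save(f"pics/{n}0.npy",d)
```

```text
{'clock': 0.0, 'joint_positions': array([-1.13498171e+00,  3.20293159e-01,  1.56567954e+00,  1.52094071e-05,
        1.25733240e+00, -1.99781845e-02]), 'qvel': array([-0.00135428,  0.00117835, -0.00036935, -0.00199743,  0.00157257,
       -0.00055308]), 'joint_torque': array([ 8.04634437e-04, -4.15508652e+01, -2.34160691e+01, -5.58871989e-05,
        8.09157587e-03, -4.09674641e-06]), 'tcp_pos': array([ 252.92335477, -515.87733379,  230.4813037 ]), 'orientation': array([[ 8.97914427e-01,  4.40169487e-01, -7.09789498e-04],
       [ 4.40170057e-01, -8.97913076e-01,  1.55848103e-03],
       [ 4.86665244e-05, -1.71181069e-03, -9.99998534e-01]]), 'ft_force': array([-0.30191168, -0.69199347,  0.18649555]), 'moment': array([ 0.00327685, -0.05112617,  0.01589951]), 'finger_force': 0.0, 'width': 0.99773920738555}
scene {'intrinsics': array([[534.10426475,   0.        , 316.09576004],
       [  0.        , 534.10426475, 242.97260201],
       [  0.        ,   0.        ,   1.        ]]), 'xyz': array([ 855.91147075, -563.32611337,  917.5180328 ]), 'attitude': array([[ 0.89784323,  0.34396225, -0.27489545],
       [ 0.44003622, -0.72314947,  0.53237484],
       [-0.01567365, -0.5989531 , -0.8006307 ]])}
side {'intrinsics': array([[528.11321997,   0.        , 316.58300789],
       [  0.        , 528.11321997, 240.08940405],
       [  0.        ,   0.        ,   1.        ]]), 'xyz': array([504.5352532 , 761.00803143, 626.55740468]), 'attitude': array([[-0.99860547, -0.01852424,  0.04943652],
       [-0.05048586,  0.60889088, -0.7916458 ],
       [-0.01543681, -0.79303767, -0.60897698]])}
```

View pics/scene0.png

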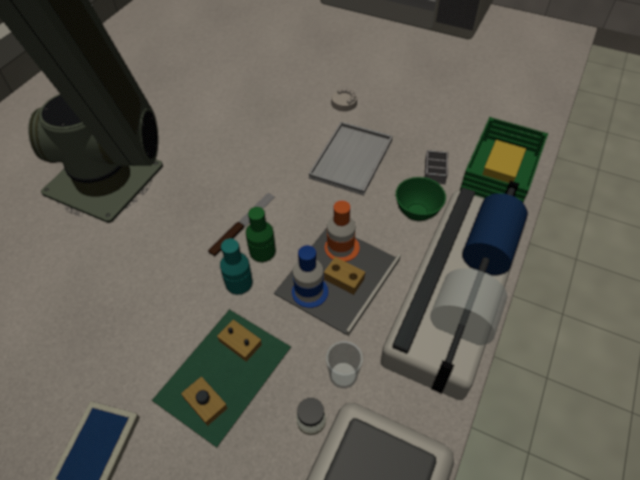

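View pics/side0.png

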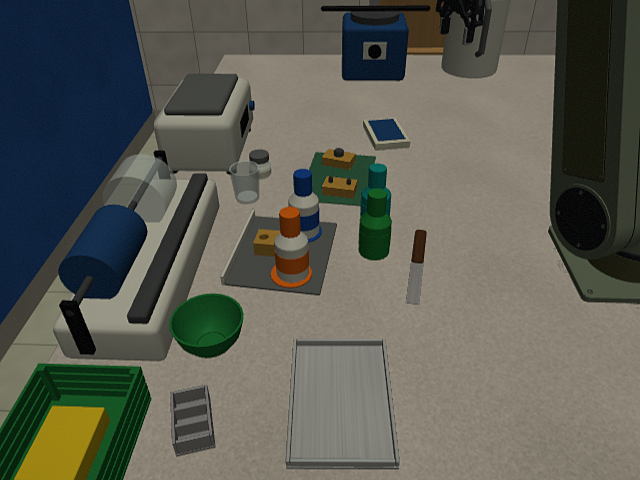

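Scene: side tray about (351,157), flask between blue bottle (308,275) and orange bottle (341,232), base_two (239,339), base_one (203,398). The side view agrees. Next I'll look at enlarged crops.

Run:
```python
import cv2
a=cv2.imread("pics/scene0.png");b=cv2.imread("pics/side0.png")
def crop(i,x,y,w,h,k,n):
    c=cv2.resize(i[y:y+h,x:x+w],None,fx=k,fy=k,interpolation=cv2.INTER_CUBIC);cv2.imwrite(n,cv2.convertScaleAbs(c,alpha=1.5))
crop(a,260,190,150,150,4,"pics/c1.png")
crop(a,150,300,150,150,4,"pics/c2.png")
crop(b,220,130,200,170,3.5,"pics/c3.png")
```

```text
(no output)
```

View pics/c1.png

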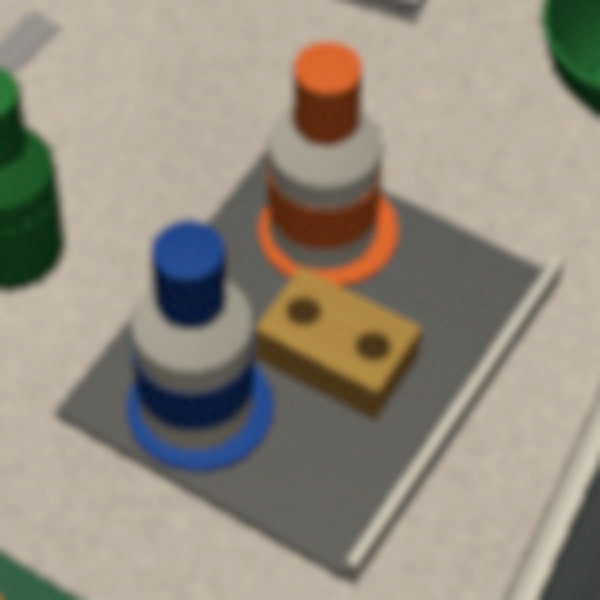

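View pics/c2.png

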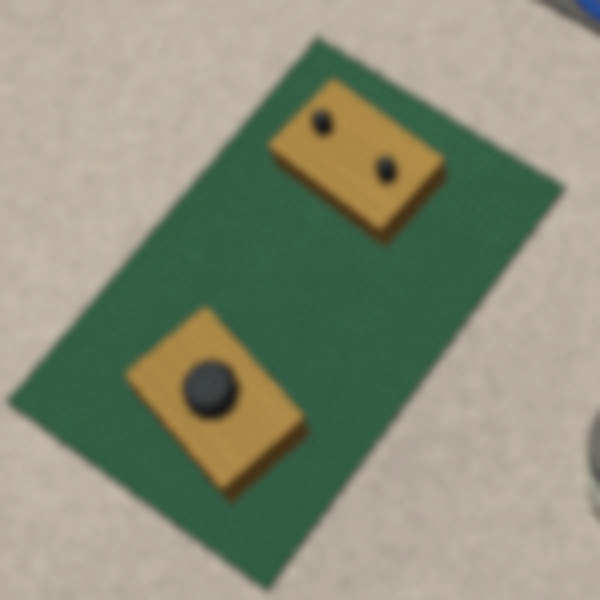

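View pics/c3.png

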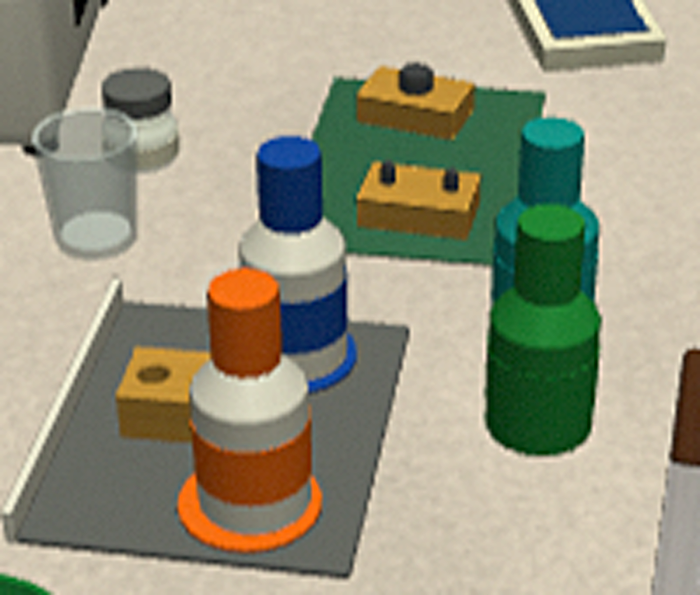

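Crops: c1 shows the orange cap top at (329,70), blue cap top at (189,252), and flask top corners (303,270),(421,328),(375,391),(258,327). c2 shows base_two top corners (335,78),(445,160),(384,232),(269,145) and base_one below it. c3 shows the green and turquoise bottles near the blue one, on the robot's side.

Create h.py:
```python
from station import robot
import numpy as np, cv2
def pl(cam,pts,z):
    p=robot.camera_params(cam);K=p["intrinsics"];R=p["attitude"];o=p["xyz"]
    q=np.c_[np.atleast_2d(pts),np.ones(len(np.atleast_2d(pts)))]@np.linalg.inv(K).T@R.T
    return o+q*((z-o[2])/q[:,2])[:,None]
def rect(P):
    c=P.mean(0); d=P[1]-P[0]+P[2]-P[3]; e=P[3]-P[0]+P[2]-P[1]
    return c.round(1),"long",round(np.hypot(*d[:2])/2,1),round(float(np.degrees(np.arctan2(d[1],d[0]))),1),"short",round(np.hypot(*e[:2])/2,1),round(float(np.degrees(np.arctan2(e[1],e[0]))),1)
```

Run:
```python
from h import *
f1=lambda a:np.array(a)/4+[260,190]
f2=lambda a:np.array(a)/4+[150,300]
f3=lambda a:np.array(a)/3.5+[220,130]
print("caps O,B",pl("scene",f1([[329,70],[189,252]]),140).round(1).tolist(),pl("side",f3([[244,290],[290,156]]),140).round(1).tolist())
print("coaster x edge",pl("scene",f1([[257,231],[401,231],[329,287],[127,410],[274,410],[200,470]]),10).round(1).tolist())
print("flask",rect(pl("scene",f1([[303,270],[421,328],[375,391],[258,327]]),34)), pl("scene",f1([[304,311],[373,346]]),34).round(1).tolist())
print("b2",rect(pl("scene",f2([[335,78],[445,160],[384,232],[269,145]]),25)))
print("b2 side",rect(pl("side",f3([[481,177],[372,163],[359,200],[468,216]]),25)))
print("b1",rect(pl("scene",f2([[207,306],[306,420],[230,490],[125,374]]),25)))
print("green,teal",pl("side",f3([[550,228],[552,137]]),130).round(1).tolist(),pl("scene",np.array([[257,214],[231,245]]),130).round(1).tolist())
T=[[343,125],[392,137],[364,190],[311,178]];print("tray",rect(pl("scene",T,18)),pl("scene",T,18).round().tolist())
T=[[384,340],[293,340],[288,465],[398,465]];print("tray side",rect(pl("side",T,18)),pl("side",T,18).round().tolist())
```

```text
caps O,B [[596.8, 51.2, 140.0], [584.5, -73.3, 140.0]] [[591.3, 57.3, 140.0], [578.6, -64.8, 140.0]]
coaster x edge [[565.4, 36.2, 10.0], [633.8, 68.8, 10.0], [614.4, 19.8, 10.0], [554.7, -91.0, 10.0], [620.5, -59.5, 10.0], [602.6, -105.8, 10.0]]
flask (array([635.6, -16.2,  34. ]), 'long', np.float64(67.9), -6.8, 'short', np.float64(42.6), -97.7) [[615.6, -14.2, 34.0], [655.0, -18.5, 34.0]]
b2 (array([ 518.3, -227.8,   25. ]), 'long', np.float64(70.6), -11.8, 'short', np.float64(43.9), -100.8)
b2 side (array([ 512.9, -222.3,   25. ]), 'long', np.float64(69.6), -13.3, 'short', np.float64(45.6), 80.7)
b1 (array([ 523.1, -353.3,   25. ]), 'long', np.float64(71.6), -19.2, 'short', np.float64(42.7), -108.9)
green,teal [[446.5, -15.2, 130.0], [441.8, -104.9, 130.0]] [[452.2, -26.0, 130.0], [446.0, -111.2, 130.0]]
tray (array([512.6, 304.8,  18. ]), 'long', np.float64(127.2), 6.5, 'short', np.float64(195.2), -87.7) [[445.0, 397.0, 18.0], [572.0, 408.0, 18.0], [579.0, 216.0, 18.0], [454.0, 198.0, 18.0]]
tray side (array([503.8, 317.5,  18. ]), 'long', np.float64(135.8), 2.2, 'short', np.float64(200.3), 92.6) [[439.0, 215.0, 18.0], [577.0, 220.0, 18.0], [566.0, 420.0, 18.0], [432.0, 415.0, 18.0]]
```

The rows are not in the units I measure in: shifts go in shares of 1000 mm and turns go in shares of pi rad. I convert before sending: 40 mm / 1000 = 0.04, -24 mm / 1000 = -0.024.

Call:
{"fn": "pendant", "kwargs": {
  "rows": [
    [0.04, -0.024, -0.008, 0, 0, 0],
    [0.04, -0.024, -0.008, 0, 0, 0],
    [0.04, -0.024, -0.008, 0, 0, 0],
    [0.04, -0.024, -0.008, 0, 0, 0],
    [0.04, -0.024, -0.008, 0, 0, 0]
  ],
  "aperture": 1.0
}}

```text
clock: 0.72
tcp_pos: [380.3, -319.1, 271.3]
orientation: [[0.898, 0.44, -0.0], [0.44, -0.898, 0.0], [-0.0, -0.0, -1.0]]
ft_force: [0.1, 0.0, -0.9]
width: 0.997
finger_force: 0.0
```

Call:
{"fn": "pendant", "kwargs": {
  "rows": [
    [0.04, -0.024, -0.008, 0, 0, 0],
    [0.04, -0.024, -0.008, 0, 0, 0],
    [0.04, -0.024, -0.008, 0, 0, 0],
    [0.04, -0.024, -0.008, 0, 0, 0],
    [0.04, -0.024, -0.008, 0, 0, 0]
  ]
}}

```text
clock: 1.35
tcp_pos: [507.1, -123.3, 311.2]
orientation: [[0.898, 0.44, -0.001], [0.44, -0.898, -0.0], [-0.001, -0.0, -1.0]]
ft_force: [0.7, 0.5, 0.8]
width: 1.002
finger_force: 0.0
```

Call:
{"fn": "pendant", "kwargs": {
  "rows": [
    [0.04, -0.024, -0.008, 0, 0, 0],
    [0.04, -0.024, -0.008, 0, 0, 0],
    [0.04, -0.024, -0.008, 0, 0, 0],
    [0.01, -0.003, 0, 0, 0, 0.0458],
    [0, 0, 0, 0, 0, 0.0458]
  ]
}}

```text
clock: 1.98
tcp_pos: [590.8, 1.0, 334.4]
orientation: [[0.986, 0.164, -0.001], [0.164, -0.986, 0.0], [-0.001, -0.0, -1.0]]
ft_force: [-0.4, 0.8, -0.2]
width: 1.001
finger_force: 0.0
```

Call:
{"fn": "pendant", "kwargs": {
  "rows": [
    [0, 0, 0, 0, 0, 0.0458],
    [0, 0, 0, 0, 0, 0.0458],
    [0, 0, 0, 0, 0, 0],
    [0, 0, 0, 0, 0, 0]
  ]
}}

```text
clock: 2.48
tcp_pos: [590.3, -0.2, 335.1]
orientation: [[0.993, -0.118, -0.0], [-0.118, -0.993, -0.0], [-0.0, 0.0, -1.0]]
ft_force: [-1.3, 0.7, -0.4]
width: 1.0
finger_force: 0.0
```

Add to h.py:
```python
def wpl(P,pts,z):
    "wrist fisheye pixels -> world at height z; P camera params at the shot"
    K=P["intrinsics"];u=(np.atleast_2d(pts)-K[:2,2])/K[0,0];r=np.hypot(*u.T)+1e-9
    q=np.c_[u*(np.sin(r)/r)[:,None],np.cos(r)]@P["attitude"].T
    return P["xyz"]+q*((z-P["xyz"][2])/q[:,2])[:,None]
def shot(n):
    import pickle
    P=robot.camera_params("wrist");im,d=robot.get_image("wrist");cv2.imwrite(f"pics/{n}.png",im[:,:,::-1]);pickle.dump(P,open(f"pics/{n}.pkl","wb"));return P
def go(x,y,z,yaw=None):
    "tool-axes delta to world target; yaw = world angle of tool y, deg"
    s=robot.get_state();R=s["orientation"];d=R.T@(np.array([x,y,z])-s["tcp_pos"])
    a=np.degrees(np.arctan2(R[1,1],R[0,1]));print("now",s["tcp_pos"].round(1),"yaw",a.round(2),"tilt",R[:2,2].round(4),"delta",d.round(1),"rz",None if yaw is None else round(float(np.radians(a-yaw)),4),"f",s["ft_force"].round(1),"j",s["joint_positions"].round(2))
```

Run:
```python
from h import *
go(594,54,200);P=shot("w1");print(P)
```

```text
now [ 5.903e+02 -2.000e-01  3.351e+02] yaw -96.77 tilt [-0.0005 -0.0001] delta [ -2.6 -54.3 135. ] rz None f [-1.3  0.7 -0.4] j [-0.02  0.3   1.33 -0.    1.51  1.67]
{'intrinsics': array([[371.64829954,   0.        , 319.60917972],
       [  0.        , 371.64829954, 234.58698046],
       [  0.        ,   0.        ,   1.        ]]), 'xyz': array([658.69613172,  -9.2967106 , 477.94915579]), 'attitude': array([[-0.11839948, -0.95463078, -0.27324282],
       [-0.99296468,  0.1133728 ,  0.03417229],
       [-0.00164362,  0.27536645, -0.96133793]])}
```

View pics/w1.png

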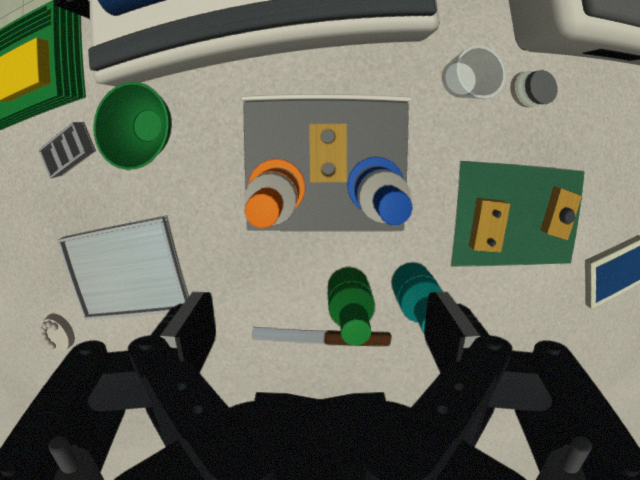

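Wrist view: orange cap top (262,210), blue (395,208), flask top (309,124)–(347,182), base_two (471..510,199..252), tray rim corners (60,240),(165,217),(187,303),(83,317).

Run:
```python
from h import *
import pickle
P=pickle.load(open("pics/w1.pkl","rb"))
print("caps",wpl(P,[[262,210],[395,208]],140).round(1).tolist())
print("coaster edges O l,top / B top,r",wpl(P,[[277,158],[376,156],[348,180]],10).round(1).tolist())
print("flask",rect(wpl(P,[[310,182],[309,124],[347,124],[347,182]],34)),wpl(P,[[328,136],[329,170]],34).round(1).tolist())
print("b2",rect(wpl(P,[[471,249],[479,199],[510,201],[504,252]],25)))
T=[[83,317],[60,240],[165,217],[187,303]];print("tray",rect(wpl(P,T,18)),wpl(P,T,18).round().tolist())
im=cv2.imread("pics/w1.png");hsv=cv2.cvtColor(im,cv2.COLOR_BGR2HSV)
for n,lo,hi in(("O",5,18),("B",105,125)):
    m=cv2.inRange(hsv,(lo,150,60),(hi,255,255))[100:240,230:430];k,l,st,c=cv2.connectedComponentsWithStats(m)
    for i in range(1,k):
        if st[i,4]>100:print(n,st[i],c[i]+[230,100])
```

```text
caps [[592.8, 53.5, 140.0], [580.1, -70.8, 140.0]]
coaster edges O l,top / B top,r [[631.6, 48.7, 10.0], [619.7, -75.5, 10.0], [592.9, -36.9, 10.0]]
flask (array([631.3, -15.7,  34. ]), 'long', np.float64(69.7), -6.1, 'short', np.float64(44.7), -96.6) [[651.6, -17.7, 34.0], [610.9, -14.2, 34.0]]
b2 (array([ 515. , -226.2,   25. ]), 'long', np.float64(71.0), -8.2, 'short', np.float64(50.8), -100.4)
tray (array([506.5, 310.6,  18. ]), 'long', np.float64(131.0), -0.0, 'short', np.float64(201.0), -86.4) [[433.0, 412.0, 18.0], [567.0, 410.0, 18.0], [577.0, 211.0, 18.0], [449.0, 209.0, 18.0]]
O [ 18  59  57  49 815] [281.91779141 174.04785276]
O [  15   88   38   40 1134] [263.61728395 207.67813051]
B [118  57  54  51 618] [368.38511327 172.57605178]
B [147  90  35  35 912] [394.18530702 207.15679825]
```

Converted, 45 mm / 1000 = 0.045, -1.6 mm / 1000 = -0.0016.

Call:
{"fn": "pendant", "kwargs": {
  "rows": [
    [-0.0016, -0.0271, 0.02, 0, 0, 0],
    [-0.0016, -0.0271, 0.02, 0, 0, 0],
    [0, 0, 0.045, 0, 0, 0],
    [0, 0, 0.02, 0, 0, 0],
    [0, 0, 0, 0, 0, 0]
  ],
  "aperture": 1.0
}}

```text
clock: 3.15
tcp_pos: [592.7, 54.0, 228.6]
orientation: [[0.993, -0.119, -0.004], [-0.119, -0.993, -0.0], [-0.004, 0.001, -1.0]]
ft_force: [-0.2, -0.2, 0.6]
width: 0.998
finger_force: 0.0
```

Run:
```python
from h import *
go(593.5,54,102);shot("w2")
im=cv2.imread("pics/w2.png")[150:470,60:560];cv2.imwrite("pics/w2c.png",im)
```

```text
now [592.7  54.  228.6] yaw -96.83 tilt [-0.004  -0.0004] delta [  1.3  -0.2 126.6] rz None f [-0.2 -0.2  0.6] j [ 0.07  0.36  1.52 -0.    1.27  1.76]
```

View pics/w2c.png

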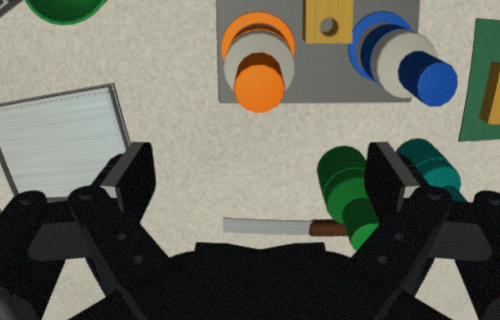

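Cap centred between the fingers (cap at crop x 259, finger midpoint 261). Descend and grip.

Converted, 45 mm / 1000 = 0.045, 25 mm / 1000 = 0.025.

Call:
{"fn": "pendant", "kwargs": {
  "rows": [
    [0.001, 0, 0.045, 0, 0, 0],
    [0, 0, 0.045, 0, 0, 0],
    [0, 0, 0.025, 0, 0, 0],
    [0, 0, 0.011, 0, 0, 0],
    [0, 0, 0, 0, 0, 0]
  ]
}}

```text
clock: 3.82
tcp_pos: [595.4, 53.8, 105.1]
orientation: [[0.993, -0.12, 0.001], [-0.12, -0.993, -0.0], [0.001, -0.0, -1.0]]
ft_force: [-0.1, 0.8, 0.8]
width: 1.004
finger_force: 0.0
```

Call:
{"fn": "pendant", "kwargs": {
  "rows": [
    [0, 0, 0, 0, 0, 0],
    [0, 0, 0, 0, 0, 0],
    [0, 0, 0, 0, 0, 0],
    [0, 0, 0, 0, 0, 0]
  ],
  "aperture": 0.0,
  "clamp_n": 40
}}

```text
clock: 4.32
tcp_pos: [595.2, 54.0, 105.2]
orientation: [[0.993, -0.12, 0.002], [-0.12, -0.993, 0.0], [0.002, -0.0, -1.0]]
ft_force: [0.0, 0.2, 5.1]
width: 0.385
finger_force: 39.8
```

Call:
{"fn": "pendant", "kwargs": {
  "rows": [
    [0, 0, -0.01, 0, 0, 0],
    [0, 0, -0.025, 0, 0, 0],
    [0, 0, -0.025, 0, 0, 0],
    [0, 0, -0.01, 0, 0, 0],
    [0, 0, 0, 0, 0, 0]
  ]
}}

```text
clock: 4.95
tcp_pos: [594.7, 53.9, 174.6]
orientation: [[0.993, -0.12, 0.001], [-0.12, -0.993, -0.0], [0.001, -0.0, -1.0]]
ft_force: [-0.4, -0.9, -1.6]
width: 0.385
finger_force: 39.9
```

Run:
```python
from h import *
go(504,361,185)
```

```text
now [594.7  53.9 174.6] yaw -96.89 tilt [ 0.0007 -0.0001] delta [-126.9 -294.   -10.5] rz None f [-0.4 -0.9 -1.6] j [ 0.07  0.39  1.6  -0.    1.15  1.76]
```

Converted, -32 mm / 1000 = -0.032, -14 mm / 1000 = -0.014.

Call:
{"fn": "pendant", "kwargs": {
  "rows": [
    [-0.006, -0.014, 0, 0, 0, 0],
    [-0.014, -0.032, 0, 0, 0, 0],
    [-0.014, -0.032, 0, 0, 0, 0],
    [-0.014, -0.032, 0, 0, 0, 0],
    [-0.014, -0.032, 0, 0, 0, 0]
  ]
}}

```text
clock: 5.58
tcp_pos: [548.6, 204.0, 173.0]
orientation: [[0.993, -0.12, -0.002], [-0.12, -0.993, -0.0], [-0.002, 0.001, -1.0]]
ft_force: [0.2, 0.3, -1.0]
width: 0.39
finger_force: 40.0
```

Call:
{"fn": "pendant", "kwargs": {
  "rows": [
    [-0.014, -0.032, 0, 0, 0, 0],
    [-0.014, -0.032, 0, 0, 0, 0],
    [-0.014, -0.032, 0, 0, 0, 0],
    [-0.014, -0.032, 0, 0, 0, 0],
    [-0.009, -0.024, 0, 0, 0, 0]
  ]
}}

```text
clock: 6.2
tcp_pos: [501.9, 362.8, 172.9]
orientation: [[0.993, -0.119, -0.002], [-0.119, -0.993, -0.001], [-0.002, 0.001, -1.0]]
ft_force: [1.0, -0.1, -1.0]
width: 0.392
finger_force: 40.0
```

Call:
{"fn": "pendant", "kwargs": {
  "rows": [
    [0, 0, 0.025, 0, 0, 0],
    [0, 0, 0.02, 0, 0, 0],
    [0, 0, 0.01, 0, 0, 0],
    [0, 0, 0, 0, 0, 0],
    [0, 0, 0, 0, 0, 0]
  ]
}}

```text
clock: 6.82
tcp_pos: [504.2, 361.3, 119.9]
orientation: [[0.993, -0.12, 0.001], [-0.12, -0.993, 0.001], [0.001, -0.001, -1.0]]
ft_force: [-0.0, 0.5, -0.8]
width: 0.388
finger_force: 40.1
```

Run:
```python
from h import *
go(504,361,100.5);P=shot("w3")
```

```text
now [504.2 361.3 119.9] yaw -96.89 tilt [0.001  0.0007] delta [-0.1  0.4 19.4] rz None f [-0.   0.5 -0.8] j [ 0.6   0.47  1.62 -0.    1.05  2.29]
```

View pics/w3.png

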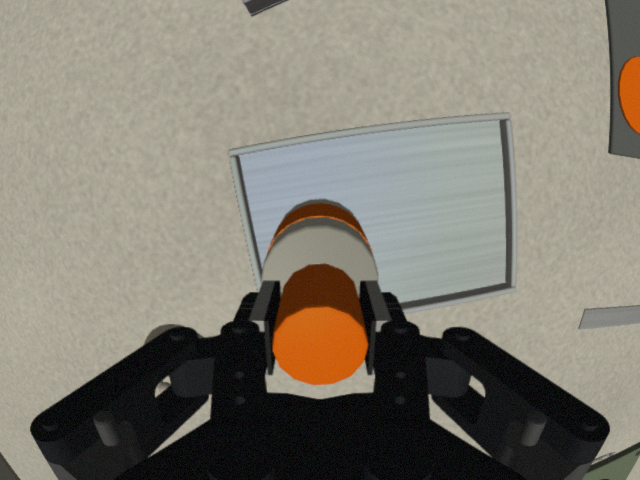

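The bottle is over the left part of the tray; rim corners at (232,151),(510,116),(514,288). I'll check the tray pose from these.

Run:
```python
from h import *
import pickle
P=pickle.load(open("pics/w3.pkl","rb"))
Q=wpl(P,[[232,151],[510,116],[514,288]],18);print(Q.round(1).tolist(),((Q[0]+Q[2])/2).round(1))
```

```text
[[567.7, 412.0, 18.0], [573.7, 216.7, 18.0], [440.7, 212.6, 18.0]] [504.2 312.3  18. ]
```

Call:
{"fn": "pendant", "kwargs": {
  "rows": [
    [0, 0, 0.01, 0, 0, 0],
    [0, 0, 0.006, 0, 0, 0],
    [0, 0, 0.002, 0, 0, 0],
    [0, 0, 0, 0, 0, 0]
  ]
}}

```text
clock: 7.38
tcp_pos: [503.8, 360.9, 101.0]
orientation: [[0.993, -0.12, -0.0], [-0.12, -0.993, -0.0], [-0.0, 0.0, -1.0]]
ft_force: [-0.0, -0.6, -1.9]
width: 0.388
finger_force: 40.1
```

Converted, 1 mm / 1000 = 0.001.

Call:
{"fn": "pendant", "kwargs": {
  "rows": [
    [0, 0, 0.001, 0, 0, 0],
    [0, 0, 0, 0, 0, 0]
  ]
}}

```text
clock: 7.62
tcp_pos: [503.9, 361.0, 100.4]
orientation: [[0.993, -0.12, 0.0], [-0.12, -0.993, 0.0], [0.0, -0.0, -1.0]]
ft_force: [-0.2, -0.7, -1.1]
width: 0.388
finger_force: 40.1
```

Call:
{"fn": "pendant", "kwargs": {
  "rows": [
    [0, 0, 0, 0, 0, 0],
    [0, 0, 0, 0, 0, 0],
    [0, 0, 0, 0, 0, 0]
  ],
  "aperture": 1.0
}}

```text
clock: 8.0
tcp_pos: [504.0, 361.1, 100.5]
orientation: [[0.993, -0.12, 0.0], [-0.12, -0.993, 0.0], [0.0, -0.0, -1.0]]
ft_force: [-0.5, -0.6, 0.2]
width: 0.988
finger_force: 0.0
```

Call:
{"fn": "pendant", "kwargs": {
  "rows": [
    [0, 0, -0.02, 0, 0, 0],
    [0, 0, -0.04, 0, 0, 0],
    [0, 0, -0.04, 0, 0, 0],
    [0, 0, 0, 0, 0, 0]
  ]
}}

```text
clock: 8.5
tcp_pos: [505.5, 362.2, 204.2]
orientation: [[0.993, -0.12, 0.007], [-0.12, -0.993, 0.004], [0.006, -0.005, -1.0]]
ft_force: [-0.6, 0.7, -0.0]
width: 0.996
finger_force: 0.0
```

Run:
```python
from h import *
go(580.5,-70,200)
```

```text
now [505.5 362.2 204.2] yaw -96.89 tilt [0.0067 0.0045] delta [126.3 420.1   2.8] rz None f [-0.6  0.7 -0. ] j [ 0.6   0.41  1.5  -0.    1.23  2.29]
```

Converted, 42 mm / 1000 = 0.042, 12.6 mm / 1000 = 0.0126.

Call:
{"fn": "pendant", "kwargs": {
  "rows": [
    [0.0126, 0.042, 0, 0, 0, 0],
    [0.0126, 0.042, 0, 0, 0, 0],
    [0.0126, 0.042, 0, 0, 0, 0],
    [0.0126, 0.042, 0, 0, 0, 0],
    [0.0126, 0.042, 0, 0, 0, 0]
  ]
}}

```text
clock: 9.12
tcp_pos: [540.7, 143.4, 199.1]
orientation: [[0.993, -0.12, -0.002], [-0.12, -0.993, -0.001], [-0.002, 0.001, -1.0]]
ft_force: [0.2, -0.2, -0.2]
width: 0.999
finger_force: 0.0
```

Call:
{"fn": "pendant", "kwargs": {
  "rows": [
    [0.0126, 0.042, 0, 0, 0, 0],
    [0.0126, 0.042, 0, 0, 0, 0],
    [0.0126, 0.042, 0, 0, 0, 0],
    [0.0126, 0.042, 0, 0, 0, 0],
    [0.0126, 0.042, 0, 0, 0, 0]
  ]
}}

```text
clock: 9.75
tcp_pos: [578.0, -72.4, 199.1]
orientation: [[0.993, -0.12, -0.002], [-0.12, -0.993, 0.0], [-0.002, -0.0, -1.0]]
ft_force: [0.6, -0.8, 0.0]
width: 1.0
finger_force: 0.0
```

Call:
{"fn": "pendant", "kwargs": {
  "rows": [
    [0, 0, 0, 0, 0, 0],
    [0, 0, 0, 0, 0, 0]
  ]
}}

```text
clock: 10.0
tcp_pos: [577.9, -70.7, 199.4]
orientation: [[0.993, -0.12, -0.002], [-0.12, -0.993, 0.001], [-0.002, -0.001, -1.0]]
ft_force: [0.2, 1.3, 0.1]
width: 1.0
finger_force: 0.0
```

Run:
```python
from h import *
go(580.5,-70,104);shot("w4")
```

```text
now [577.9 -70.7 199.4] yaw -96.91 tilt [-0.0019  0.0007] delta [ 2.7 -0.9 95.4] rz None f [0.2 1.3 0.1] j [-0.14  0.35  1.6   0.    1.19  1.55]
```

View pics/w4.png

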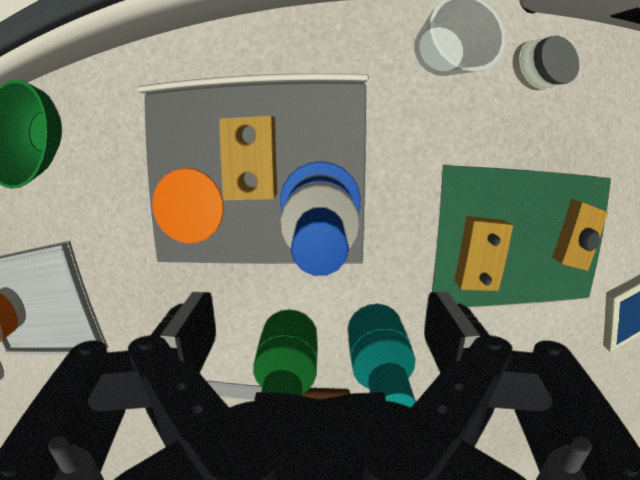

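Orange coaster centre near (187.5,206), blue cap centred between the fingers, flask top (219..275,116..201), base_two on the right.

Run:
```python
from h import *
import pickle
P=pickle.load(open("pics/w4.pkl","rb"))
im=cv2.imread("pics/w4.png");hsv=cv2.cvtColor(im,cv2.COLOR_BGR2HSV)
m=cv2.inRange(hsv,(5,150,60),(18,255,255));m[:,240:]=0;m[:,:120]=0
M=cv2.moments(m,True);c=[M["m10"]/M["m00"],M["m01"]/M["m00"]];print(c,wpl(P,[c],10).round(1))
c=cv2.findContours(m,0,2)[0];c=max(c,key=len)[:,0];W=wpl(P,c,10);print("bbox mid",((W.max(0)+W.min(0))/2).round(1),(W.max(0)-W.min(0)).round(1))
print("flask",rect(wpl(P,[[223,201],[219,118],[272,116],[275,199]],34)))
print("b2",rect(wpl(P,[[458,290],[469,217],[512,222],[500,291]],25)),wpl(P,[[494,239],[486,278]],38).round(1).tolist())
```

```text
[187.5782671134514, 205.01866921972237] [[595.8  53.4  10. ]]
bbox mid [595.2  55.   10. ] [72.9 73.7  0. ]
flask (array([631.5, -16. ,  34. ]), 'long', np.float64(70.6), -6.1, 'short', np.float64(45.3), -96.3)
b2 (array([ 515. , -225.6,   25. ]), 'long', np.float64(73.1), -8.5, 'short', np.float64(48.0), -101.4) [[536.1, -228.0, 38.0], [498.0, -220.8, 38.0]]
```

Call:
{"fn": "pendant", "kwargs": {
  "rows": [
    [0.0025, -0.0005, 0.04, 0, 0, 0],
    [0, 0, 0.035, 0, 0, 0],
    [0, 0, 0.02, 0, 0, 0],
    [0, 0, 0, 0, 0, 0]
  ]
}}

```text
clock: 10.55
tcp_pos: [579.7, -69.4, 103.7]
orientation: [[0.993, -0.118, -0.004], [-0.118, -0.993, 0.001], [-0.004, -0.0, -1.0]]
ft_force: [0.3, -1.2, 0.6]
width: 0.998
finger_force: 0.0
```

Call:
{"fn": "pendant", "kwargs": {
  "rows": [
    [0, 0, 0, 0, 0, 0],
    [0, 0, 0, 0, 0, 0],
    [0, 0, 0, 0, 0, 0],
    [0, 0, 0, 0, 0, 0]
  ],
  "aperture": 0.0,
  "clamp_n": 40
}}

```text
clock: 11.05
tcp_pos: [581.8, -71.0, 106.4]
orientation: [[0.993, -0.12, 0.002], [-0.12, -0.993, -0.0], [0.002, 0.0, -1.0]]
ft_force: [0.4, 0.3, 4.9]
width: 0.389
finger_force: 40.0
```

Converted, -25 mm / 1000 = -0.025, -10 mm / 1000 = -0.01.

Call:
{"fn": "pendant", "kwargs": {
  "rows": [
    [0, 0, -0.01, 0, 0, 0],
    [0, 0, -0.025, 0, 0, 0],
    [0, 0, -0.025, 0, 0, 0],
    [0, 0, -0.01, 0, 0, 0],
    [0, 0, 0, 0, 0, 0]
  ]
}}

```text
clock: 11.68
tcp_pos: [581.1, -70.9, 175.6]
orientation: [[0.993, -0.12, 0.001], [-0.12, -0.993, -0.0], [0.001, 0.0, -1.0]]
ft_force: [-0.4, 0.6, -2.7]
width: 0.385
finger_force: 39.9
```

Run:
```python
from h import *
go(506.5,262,176)
```

```text
now [581.1 -70.9 175.6] yaw -96.89 tilt [ 0.0007 -0.0002] delta [-114.  -321.5   -0.5] rz None f [-0.4  0.6 -2.7] j [-0.14  0.37  1.63 -0.    1.14  1.55]
```

Converted, -34 mm / 1000 = -0.034, -16 mm / 1000 = -0.016.

Call:
{"fn": "pendant", "kwargs": {
  "rows": [
    [-0.006, -0.016, 0, 0, 0, 0],
    [-0.012, -0.034, 0, 0, 0, 0],
    [-0.012, -0.034, 0, 0, 0, 0],
    [-0.012, -0.034, 0, 0, 0, 0],
    [-0.012, -0.034, 0, 0, 0, 0]
  ]
}}

```text
clock: 12.3
tcp_pos: [544.1, 88.5, 174.1]
orientation: [[0.993, -0.12, -0.003], [-0.12, -0.993, 0.0], [-0.003, 0.0, -1.0]]
ft_force: [0.9, 0.1, -1.5]
width: 0.383
finger_force: 40.1
```

Call:
{"fn": "pendant", "kwargs": {
  "rows": [
    [-0.012, -0.034, 0, 0, 0, 0],
    [-0.012, -0.034, 0, 0, 0, 0],
    [-0.012, -0.034, 0, 0, 0, 0],
    [-0.012, -0.034, 0, 0, 0, 0],
    [-0.012, -0.0335, 0, 0, 0, 0]
  ]
}}

```text
clock: 12.92
tcp_pos: [504.6, 263.6, 174.0]
orientation: [[0.993, -0.119, -0.003], [-0.119, -0.993, -0.001], [-0.002, 0.001, -1.0]]
ft_force: [0.9, -0.1, -2.4]
width: 0.384
finger_force: 40.1
```

Call:
{"fn": "pendant", "kwargs": {
  "rows": [
    [0, 0, 0.025, 0, 0, 0],
    [0, 0, 0.025, 0, 0, 0],
    [0, 0, 0.01, 0, 0, 0],
    [0, 0, 0, 0, 0, 0],
    [0, 0, 0, 0, 0, 0]
  ]
}}

```text
clock: 13.55
tcp_pos: [506.9, 262.3, 116.1]
orientation: [[0.993, -0.12, 0.001], [-0.12, -0.993, 0.001], [0.001, -0.001, -1.0]]
ft_force: [-0.0, 0.6, -1.2]
width: 0.387
finger_force: 40.2
```

Run:
```python
from h import *
go(506.5,262,102)
```

```text
now [506.9 262.3 116.1] yaw -96.89 tilt [0.0014 0.0007] delta [-0.4  0.4 14.1] rz None f [-0.   0.6 -1.2] j [ 0.46  0.41  1.74 -0.    0.99  2.15]
```

Converted, 9 mm / 1000 = 0.009, 4 mm / 1000 = 0.004.

Call:
{"fn": "pendant", "kwargs": {
  "rows": [
    [0, 0, 0.009, 0, 0, 0],
    [0, 0, 0.004, 0, 0, 0],
    [0, 0, 0.002, 0, 0, 0],
    [0, 0, 0, 0, 0, 0],
    [0, 0, 0, 0, 0, 0]
  ]
}}

```text
clock: 14.18
tcp_pos: [506.5, 261.8, 101.4]
orientation: [[0.993, -0.12, 0.0], [-0.12, -0.993, 0.0], [0.0, -0.0, -1.0]]
ft_force: [-1.9, -0.9, 5.8]
width: 0.388
finger_force: 41.2
```

Call:
{"fn": "pendant", "kwargs": {
  "rows": [
    [0, 0, 0, 0, 0, 0],
    [0, 0, 0, 0, 0, 0],
    [0, 0, 0, 0, 0, 0]
  ],
  "aperture": 1.0
}}

```text
clock: 14.55
tcp_pos: [506.6, 262.0, 100.2]
orientation: [[0.993, -0.12, 0.0], [-0.12, -0.993, -0.0], [0.0, 0.0, -1.0]]
ft_force: [0.4, 0.2, 0.5]
width: 0.989
finger_force: 0.0
```

Call:
{"fn": "pendant", "kwargs": {
  "rows": [
    [0, 0, -0.02, 0, 0, 0],
    [0, 0, -0.04, 0, 0, 0],
    [0, 0, -0.04, 0, 0, 0],
    [0, 0, 0, 0, 0, 0],
    [0, 0, 0, 0, 0, 0]
  ]
}}

```text
clock: 15.18
tcp_pos: [506.0, 261.8, 199.5]
orientation: [[0.993, -0.12, -0.001], [-0.12, -0.993, -0.001], [-0.001, 0.001, -1.0]]
ft_force: [-0.1, -0.3, -0.5]
width: 0.999
finger_force: 0.0
```

Run:
```python
from h import *
go(631.8,-16.2,200,-96.5);shot("w5")
```

```text
now [506.  261.8 199.5] yaw -96.88 tilt [-0.0012 -0.0006] delta [158.2 260.9  -0.4] rz -0.0067 f [-0.1 -0.3 -0.5] j [ 0.46  0.33  1.63 -0.    1.18  2.15]
```

View pics/w5.png

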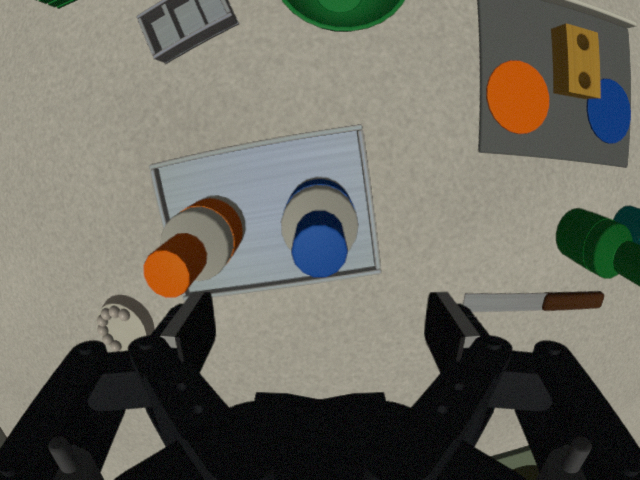

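Both bottles stand upright in the tray; both coasters are now clear. On to the flask.

Converted, 32.6 mm / 1000 = 0.0326, 19.8 mm / 1000 = 0.0198, -0.007 rad / 3.1416 = -0.0022.

Call:
{"fn": "pendant", "kwargs": {
  "rows": [
    [0.0198, 0.0326, 0, 0, 0, -0.0022],
    [0.0198, 0.0326, 0, 0, 0, 0],
    [0.0198, 0.0326, 0, 0, 0, 0],
    [0.0198, 0.0326, 0, 0, 0, 0],
    [0.0198, 0.0326, 0, 0, 0, 0]
  ]
}}

```text
clock: 15.85
tcp_pos: [585.8, 87.5, 198.4]
orientation: [[0.994, -0.113, -0.003], [-0.113, -0.994, -0.0], [-0.003, 0.001, -1.0]]
ft_force: [1.0, -0.7, 0.2]
width: 1.001
finger_force: 0.0
```

Call:
{"fn": "pendant", "kwargs": {
  "rows": [
    [0.0198, 0.0326, 0, 0, 0, 0],
    [0.0198, 0.0326, 0, 0, 0, 0],
    [0.0198, 0.0326, 0.02, 0, 0, 0],
    [0, 0, 0.02, 0, 0, 0],
    [0, 0, 0, 0, 0, 0]
  ]
}}

```text
clock: 16.48
tcp_pos: [632.3, -15.5, 156.9]
orientation: [[0.993, -0.114, -0.007], [-0.114, -0.994, 0.0], [-0.007, 0.0, -1.0]]
ft_force: [0.2, 0.1, -0.5]
width: 0.998
finger_force: 0.0
```

Call:
{"fn": "pendant", "kwargs": {
  "rows": [
    [0, 0, 0, 0, 0, 0],
    [0, 0, 0, 0, 0, 0]
  ]
}}

```text
clock: 16.73
tcp_pos: [634.5, -14.7, 161.2]
orientation: [[0.994, -0.112, 0.002], [-0.112, -0.994, -0.0], [0.002, 0.0, -1.0]]
ft_force: [-0.3, -0.0, -0.3]
width: 1.0
finger_force: 0.0
```

Run:
```python
from h import *
go(631.8,-16.2,10,-96.5);P=shot("w6");print(P["xyz"])
im=cv2.imread("pics/w6.png");hsv=cv2.cvtColor(im,cv2.COLOR_BGR2HSV)
for n,lo,hi in(("O",5,18),("B",105,125)):
    m=cv2.inRange(hsv,(lo,150,60),(hi,255,255));cs=[c[:,0] for c in cv2.findContours(m,0,2)[0] if cv2.contourArea(c)>1500]
    for c in cs:
        W=wpl(P,c,10);print(n,c.mean(0),((W.max(0)+W.min(0))/2).round(1),(W.max(0)-W.min(0)).round(1))
```

```text
now [634.5 -14.7 161.2] yaw -96.44 tilt [ 0.0015 -0.0002] delta [ -2.7   1.8 151.2] rz 0.001 f [-0.3 -0.  -0.3] j [-0.04  0.46  1.53 -0.    1.15  1.64]
[702.7117315  -23.36788131 304.20954657]
O [245.34710744 268.15702479] [595.2  55.1  10. ] [73.3 73.3  0. ]
B [390.99145299 267.07692308] [583.1 -71.6  10. ] [72.8 72.3  0. ]
```

View pics/w6.png

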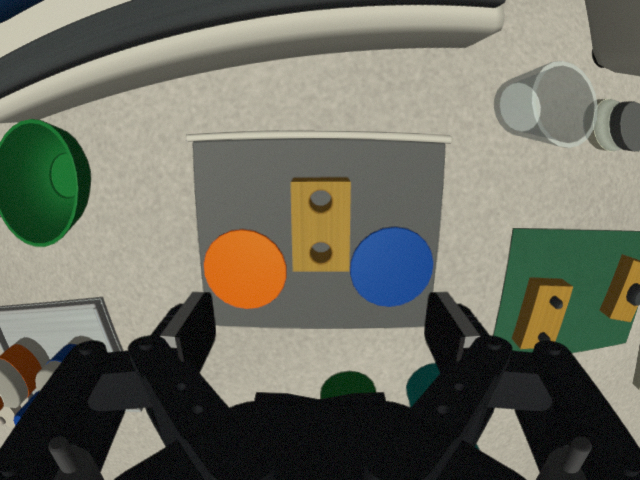

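Run:
```python
from h import *
import pickle
P=pickle.load(open("pics/w6.pkl","rb"))
print(rect(wpl(P,[[292,271],[291,179],[350,179],[350,271]],34)))
print(wpl(P,[[320,199],[320,250]],34).round(1).tolist())
```

```text
(array([632.7, -15.8,  34. ]), 'long', np.float64(71.9), -6.1, 'short', np.float64(44.3), -96.4)
[[653.5, -17.6, 34.0], [614.2, -13.1, 34.0]]
```

Call:
{"fn": "pendant", "kwargs": {
  "rows": [
    [-0.0027, 0.0015, 0.04, 0, 0, 0],
    [0, 0, 0.04, 0, 0, 0],
    [0, 0, 0.03, 0, 0, 0],
    [0, 0, 0, 0, 0, 0],
    [0, 0, 0, 0, 0, 0]
  ]
}}

```text
clock: 17.4
tcp_pos: [632.5, -16.2, 51.9]
orientation: [[0.994, -0.113, 0.003], [-0.113, -0.994, -0.0], [0.003, -0.0, -1.0]]
ft_force: [0.0, 0.1, -0.1]
width: 1.0
finger_force: 0.0
```

Run:
```python
from h import *
go(631.8,-16.2,10,-96.5)
```

```text
now [632.5 -16.2  51.9] yaw -96.47 tilt [ 0.0029 -0.0002] delta [-0.8  0.1 41.9] rz 0.0006 f [ 0.   0.1 -0.1] j [-0.04  0.56  1.66 -0.    0.92  1.64]
```

Converted, 20 mm / 1000 = 0.02, 15 mm / 1000 = 0.015.

Call:
{"fn": "pendant", "kwargs": {
  "rows": [
    [0, 0, 0.02, 0, 0, 0],
    [0, 0, 0.015, 0, 0, 0],
    [0, 0, 0.005, 0, 0, 0],
    [0, 0, 0, 0, 0, 0],
    [0, 0, 0, 0, 0, 0]
  ]
}}

```text
clock: 18.02
tcp_pos: [631.8, -16.4, 11.0]
orientation: [[0.994, -0.113, 0.001], [-0.113, -0.994, -0.0], [0.001, -0.0, -1.0]]
ft_force: [0.0, -0.8, -0.2]
width: 1.002
finger_force: 0.0
```

Call:
{"fn": "pendant", "kwargs": {
  "rows": [
    [0, 0, 0, 0, 0, 0],
    [0, 0, 0, 0, 0, 0],
    [0, 0, 0, 0, 0, 0],
    [0, 0, 0, 0, 0, 0]
  ],
  "aperture": 0.0,
  "clamp_n": 50
}}

```text
clock: 18.52
tcp_pos: [631.8, -16.3, 10.9]
orientation: [[0.994, -0.113, 0.001], [-0.113, -0.994, 0.0], [0.001, -0.0, -1.0]]
ft_force: [0.5, 1.4, 4.6]
width: 0.504
finger_force: 53.8
```

Call:
{"fn": "pendant", "kwargs": {
  "rows": [
    [0, 0, -0.01, 0, 0, 0],
    [0, 0, -0.025, 0, 0, 0],
    [0, 0, -0.03, 0, 0, 0],
    [0, 0, -0.025, 0, 0, 0],
    [0, 0, 0, 0, 0, 0]
  ]
}}

```text
clock: 19.15
tcp_pos: [632.4, -16.5, 102.2]
orientation: [[0.994, -0.113, 0.004], [-0.113, -0.994, -0.0], [0.004, -0.0, -1.0]]
ft_force: [0.4, -0.0, -2.7]
width: 0.505
finger_force: 53.2
```

Run:
```python
from h import *
go(515,-225,100,-101.5);P=shot("w7")
```

```text
now [632.4 -16.5 102.2] yaw -96.49 tilt [ 0.0041 -0.0004] delta [-93.1 220.4   1.8] rz 0.0875 f [ 0.4 -0.  -2.7] j [-0.04  0.51  1.61 -0.    1.02  1.64]
```

View pics/w7.png

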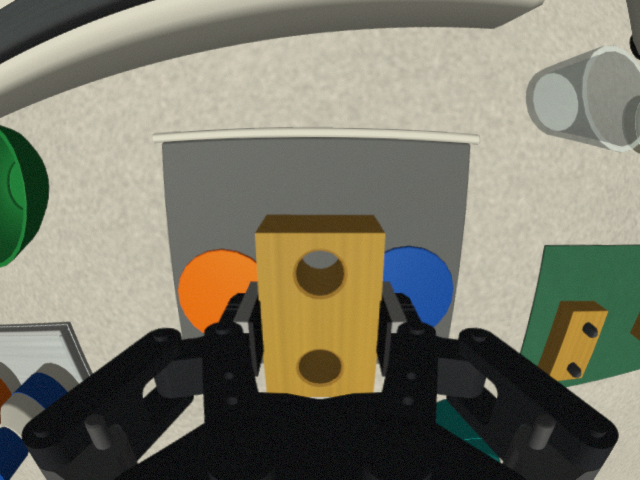

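Flask half held squarely, holes at (320,274) and (320,367). Move so the camera looks straight down on base_two.

Call:
{"fn": "pendant", "kwargs": {
  "rows": [
    [-0.01, 0.014, -0.008, 0, 0, 0],
    [-0.022, 0.029, -0.008, 0, 0, 0],
    [-0.022, 0.029, -0.008, 0, 0, 0],
    [-0.022, 0.029, -0.008, 0, 0, 0],
    [-0.022, 0.029, -0.008, 0, 0, 0]
  ]
}}

```text
clock: 19.82
tcp_pos: [516.7, -135.6, 139.6]
orientation: [[0.994, -0.113, -0.003], [-0.113, -0.994, 0.0], [-0.003, 0.0, -1.0]]
ft_force: [0.1, 0.6, -2.9]
width: 0.503
finger_force: 53.1
```

Call:
{"fn": "pendant", "kwargs": {
  "rows": [
    [-0.022, 0.029, -0.008, 0, 0, 0],
    [-0.022, 0.029, -0.008, 0, 0, 0],
    [-0.022, 0.029, -0.008, 0, 0, 0],
    [0, 0, 0, 0, 0, 0.0279],
    [0, 0, 0, 0, 0, 0]
  ]
}}

```text
clock: 20.45
tcp_pos: [442.2, -213.8, 163.7]
orientation: [[0.98, -0.2, -0.002], [-0.2, -0.98, 0.001], [-0.002, -0.0, -1.0]]
ft_force: [0.1, -0.5, -2.7]
width: 0.503
finger_force: 53.1
```

Call:
{"fn": "pendant", "kwargs": {
  "rows": [
    [0, 0, 0, 0, 0, 0],
    [0, 0, 0, 0, 0, 0]
  ]
}}

```text
clock: 20.7
tcp_pos: [443.7, -213.1, 164.0]
orientation: [[0.98, -0.198, -0.001], [-0.198, -0.98, 0.0], [-0.001, -0.0, -1.0]]
ft_force: [-0.5, -0.8, -1.3]
width: 0.505
finger_force: 53.1
```

Run:
```python
from h import *
import pickle
P=pickle.load(open("pics/w7.pkl","rb"))
print("holes",wpl(P,[[320,274],[320,367]],125.3).round(1).tolist())
go(515,-225,100,-101.5);P=shot("w8")
im=cv2.imread("pics/w8.png")[150:400,170:470];cv2.imwrite("pics/w8c.png",cv2.resize(im,None,fx=2.4,fy=2.4,interpolation=cv2.INTER_CUBIC))
```

```text
holes [[652.5, -19.7, 125.3], [613.1, -15.2, 125.3]]
now [ 443.7 -213.1  164. ] yaw -101.43 tilt [-0.0007  0.0002] delta [72.3 -2.5 63.9] rz 0.0013 f [-0.5 -0.8 -1.3] j [-0.47  0.25  1.85 -0.    1.04  1.3 ]
```

View pics/w8c.png

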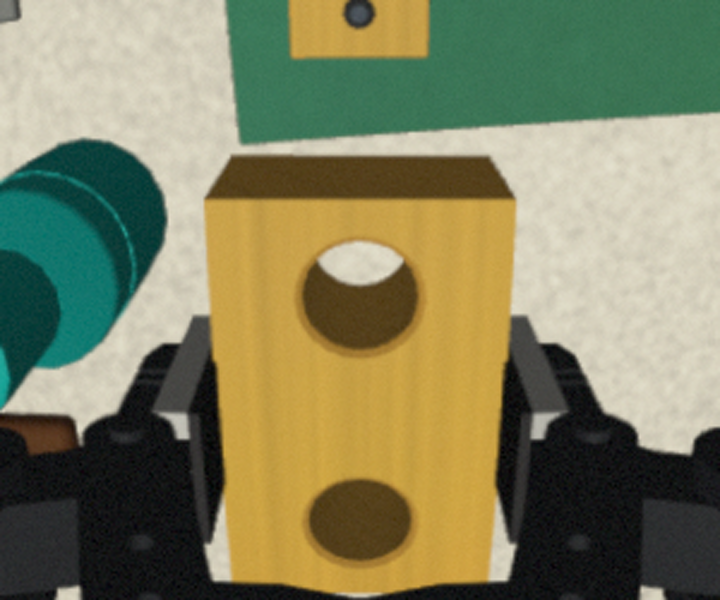

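Held flask and base_two are both centred on the camera's column 320, so lateral position and yaw are nearly aligned already. Measure the base precisely by colour.

Run:
```python
from h import *
import pickle
P=pickle.load(open("pics/w8.pkl","rb"));im=cv2.imread("pics/w8.png");hsv=cv2.cvtColor(im,cv2.COLOR_BGR2HSV)
m=cv2.inRange(hsv,(10,110,90),(28,255,255));m[200:]=0
s=robot.get_state();R=s["orientation"];t=s["tcp_pos"]
for c in cv2.findContours(m,0,2)[0]:
    if cv2.contourArea(c)<800: continue
    x,y,w,h=cv2.boundingRect(c);W=wpl(P,c[:,0],25)
    r=cv2.minAreaRect(W[:,:2].astype(np.float32));print((x,y,w,h),r)
    if 250<x<330:
        T=(W-t)@R;lo,hi=T.min(0),T.max(0);print("tool frame box",lo.round(1),hi.round(1),"mid",((lo+hi)/2).round(1))
        r2=cv2.minAreaRect(T[:,:2].astype(np.float32));print(r2)
        g=cv2.inRange(hsv,(0,0,0),(180,255,75));g[:y+3]=0;g[y+h-3:]=0;g[:,:x+8]=0;g[:,x+w-8:]=0
        k,l,st,ce=cv2.connectedComponentsWithStats(g)
        for i in range(1,k):
            if st[i,4]>20: print("stud",st[i],ce[i],((wpl(P,[ce[i]],38)-t)@R).round(1))
H=wpl(P,[[320,273.7],[320,367.5]],t[2]-10.9+34);print("held holes tool",((H-t)@R).round(1).tolist())
```

```text
(4, 91, 49, 73) ((590.71044921875, 39.40037155151367), (70.79401397705078, 69.32733154296875), 74.06128692626953)
(290, 82, 59, 93) ((513.77978515625, -227.260009765625), (43.90593338012695, 70.04965209960938), 78.92474365234375)
tool frame box [ 36.3 -21.8 139. ] [106.4  22.1 139. ] mid [7.14e+01 1.00e-01 1.39e+02]
((71.43756103515625, -0.02289581298828125), (43.90592956542969, 70.04960632324219), 89.64366149902344)
stud [313  95  12  12  84] [318.83333333 100.79761905] [[ 90.9   0.  126. ]]
stud [314 149  12  12  79] [319.21518987 154.32911392] [[ 52.1   0.3 126. ]]
(441, 50, 63, 96) ((518.16259765625, -352.49041748046875), (45.1007194519043, 70.52825164794922), 70.5252914428711)
held holes tool [[20.6, 1.0, -23.1], [-19.5, 1.0, -23.1]]
```

The rows are not in the units I measure in: shifts go in shares of 1000 mm and turns go in shares of pi rad. I convert before sending: 30 mm / 1000 = 0.03, 25 mm / 1000 = 0.025.

Call:
{"fn": "pendant", "kwargs": {
  "rows": [
    [0.016, 0, 0, 0, 0, 0],
    [0.03, -0.0005, 0, 0, 0, 0],
    [0.02, 0, 0.02, 0, 0, 0],
    [0.005, 0, 0.03, 0, 0, 0],
    [0, 0, 0.025, 0, 0, 0]
  ]
}}

```text
clock: 21.38
tcp_pos: [515.3, -227.2, 88.0]
orientation: [[0.98, -0.198, 0.001], [-0.198, -0.98, -0.0], [0.001, 0.0, -1.0]]
ft_force: [-0.3, -0.2, -2.4]
width: 0.503
finger_force: 53.1
```

Call:
{"fn": "pendant", "kwargs": {
  "rows": [
    [0, 0, 0.02, 0, 0, 0],
    [0, 0, 0.01, 0, 0, 0],
    [0, 0, 0, 0, 0, 0],
    [0, 0, 0, 0, 0, 0]
  ]
}}

```text
clock: 21.88
tcp_pos: [514.4, -227.4, 60.1]
orientation: [[0.98, -0.199, 0.002], [-0.199, -0.98, -0.001], [0.002, 0.001, -1.0]]
ft_force: [0.2, -0.1, -2.9]
width: 0.502
finger_force: 53.1
```

Run:
```python
from h import *
go(443.7+70.9*.98+.5*.198,-213.1-70.9*.198+.5*.98,29.9,-101.5)
```

```text
now [ 514.4 -227.4   60.1] yaw -101.49 tilt [ 0.0018 -0.0009] delta [-1.3 -0.6 30.2] rz 0.0001 f [ 0.2 -0.1 -2.9] j [-0.44  0.46  1.82 -0.    0.86  1.33]
```

Converted, 6 mm / 1000 = 0.006, -1.2 mm / 1000 = -0.0012.

Call:
{"fn": "pendant", "kwargs": {
  "rows": [
    [-0.0012, -0.0005, 0.004, 0, 0, 0],
    [0, 0, 0.006, 0, 0, 0],
    [0, 0, 0.004, 0, 0, 0],
    [0, 0, 0.004, 0, 0, 0],
    [0, 0, 0, 0, 0, 0]
  ]
}}

```text
clock: 22.5
tcp_pos: [512.2, -226.3, 40.9]
orientation: [[0.98, -0.199, -0.001], [-0.199, -0.98, 0.0], [-0.001, -0.0, -1.0]]
ft_force: [-0.1, 1.1, -1.4]
width: 0.504
finger_force: 53.1
```

Call:
{"fn": "pendant", "kwargs": {
  "rows": [
    [0, 0, 0.004, 0, 0, 0],
    [0, 0, 0.004, 0, 0, 0],
    [0, 0, 0.0025, 0, 0, 0],
    [0, 0, 0, 0, 0, 0],
    [0, 0, 0, 0, 0, 0]
  ]
}}

```text
clock: 23.12
tcp_pos: [512.5, -226.4, 30.9]
orientation: [[0.98, -0.199, 0.0], [-0.199, -0.98, -0.0], [0.0, 0.0, -1.0]]
ft_force: [-0.5, 0.7, -2.5]
width: 0.503
finger_force: 53.1
```

Converted, 1 mm / 1000 = 0.001, 0.5 mm / 1000 = 0.0005.

Call:
{"fn": "pendant", "kwargs": {
  "rows": [
    [0.0005, 0, 0.001, 0, 0, 0],
    [0, 0, 0.0005, 0, 0, 0],
    [0, 0, 0, 0, 0, 0],
    [0, 0, 0, 0, 0, 0]
  ]
}}

```text
clock: 23.62
tcp_pos: [513.1, -226.6, 29.8]
orientation: [[0.98, -0.199, 0.001], [-0.199, -0.98, -0.0], [0.001, 0.0, -1.0]]
ft_force: [-0.4, -0.0, 3.5]
width: 0.505
finger_force: 53.8
```

Call:
{"fn": "pendant", "kwargs": {
  "rows": [
    [0, 0, 0, 0, 0, 0],
    [0, 0, 0, 0, 0, 0],
    [0, 0, 0, 0, 0, 0]
  ],
  "aperture": 1.0
}}

```text
clock: 24.0
tcp_pos: [513.0, -226.5, 29.2]
orientation: [[0.98, -0.199, -0.0], [-0.199, -0.98, -0.0], [0.0, 0.0, -1.0]]
ft_force: [0.1, -0.1, -0.6]
width: 0.997
finger_force: 0.0
```

Call:
{"fn": "pendant", "kwargs": {
  "rows": [
    [0, 0, -0.02, 0, 0, 0],
    [0, 0, -0.045, 0, 0, 0],
    [0, 0, -0.045, 0, 0, 0],
    [0, 0, -0.045, 0, 0, 0],
    [0, 0, 0, 0, 0, 0]
  ]
}}

```text
clock: 24.62
tcp_pos: [515.0, -227.4, 188.2]
orientation: [[0.98, -0.199, 0.008], [-0.199, -0.98, -0.004], [0.008, 0.002, -1.0]]
ft_force: [-0.3, 0.9, -0.6]
width: 1.004
finger_force: 0.0
```

Call:
{"fn": "pendant", "kwargs": {
  "rows": [
    [-0.035, 0, 0, 0, 0, 0],
    [-0.02, 0, 0, 0, 0, 0],
    [0, 0, 0, 0, 0, 0],
    [0, 0, 0, 0, 0, 0]
  ]
}}

```text
clock: 25.12
tcp_pos: [459.7, -215.7, 183.9]
orientation: [[0.98, -0.199, 0.0], [-0.199, -0.98, -0.0], [0.0, -0.0, -1.0]]
ft_force: [0.2, 0.0, 0.2]
width: 1.0
finger_force: 0.0
```

Run:
```python
from h import *
go(506.5,262,200,-96.9);P=shot("w9")
im=cv2.imread("pics/w9.png");hsv=cv2.cvtColor(im,cv2.COLOR_BGR2HSV)
m=cv2.inRange(hsv,(10,110,90),(28,255,255))
for c in cv2.findContours(m,0,2)[0]:
    if cv2.contourArea(c)<800: continue
    for z in(25,53): print(cv2.boundingRect(c),z,cv2.minAreaRect(wpl(P,c[:,0],z)[:,:2].astype(np.float32)))
cv2.imwrite("pics/w9c.png",cv2.resize(im[50:300,200:560],None,fx=2,fy=2))
```

```text
now [ 459.7 -215.7  183.9] yaw -101.5 tilt [ 0.0002 -0.    ] delta [ -49.4 -477.4  -16.1] rz -0.0803 f [0.2 0.  0.2] j [-0.46  0.25  1.79  0.    1.1   1.31]
(17, 108, 48, 70) 25 ((591.5977172851562, 41.524024963378906), (69.9031753540039, 69.94817352294922), 73.85614013671875)
(17, 108, 48, 70) 53 ((585.6185302734375, 16.296249389648438), (63.41963195800781, 63.46044921875), 73.85613250732422)
(290, 103, 61, 95) 25 ((511.9881591796875, -226.95220947265625), (48.53935623168945, 77.1310043334961), 78.21416473388672)
(290, 103, 61, 95) 53 ((513.392822265625, -227.2787628173828), (44.03731918334961, 69.97711944580078), 78.21416473388672)
(435, 73, 59, 90) 25 ((518.3857421875, -352.94964599609375), (44.3006706237793, 69.96977233886719), 70.44720458984375)
(435, 73, 59, 90) 53 ((519.1971435546875, -341.5899353027344), (40.19179153442383, 63.480018615722656), 70.44722747802734)
```

Flask closed: the top outline at z=53 measures 44.0×70.0 mm, centred within 0.5 mm of the base. Fetch the blue bottle.

Converted, -40 mm / 1000 = -0.04, -4.1 mm / 1000 = -0.0041.

Call:
{"fn": "pendant", "kwargs": {
  "rows": [
    [-0.0041, -0.04, -0.003, 0, 0, 0],
    [-0.0041, -0.04, -0.003, 0, 0, 0],
    [-0.0041, -0.04, -0.003, 0, 0, 0],
    [-0.0041, -0.04, -0.003, 0, 0, 0],
    [-0.0041, -0.04, -0.003, 0, 0, 0]
  ]
}}

```text
clock: 25.8
tcp_pos: [479.8, -14.0, 199.2]
orientation: [[0.98, -0.199, 0.001], [-0.199, -0.98, -0.0], [0.001, -0.0, -1.0]]
ft_force: [0.6, 0.1, -0.2]
width: 0.999
finger_force: 0.0
```

Call:
{"fn": "pendant", "kwargs": {
  "rows": [
    [-0.0041, -0.04, -0.003, 0, 0, 0],
    [-0.0041, -0.04, 0, 0, 0, 0],
    [-0.0041, -0.04, 0, 0, 0, 0],
    [-0.0041, -0.04, 0, 0, 0, 0],
    [-0.0041, -0.04, 0, 0, 0, 0]
  ]
}}

```text
clock: 26.42
tcp_pos: [499.4, 186.5, 201.9]
orientation: [[0.98, -0.199, 0.0], [-0.199, -0.98, -0.0], [0.0, 0.0, -1.0]]
ft_force: [-0.3, 0.5, -0.3]
width: 0.998
finger_force: 0.0
```

Call:
{"fn": "pendant", "kwargs": {
  "rows": [
    [-0.0041, -0.04, 0, 0, 0, 0],
    [-0.0041, -0.038, 0, 0, 0, 0],
    [0, 0, 0, 0, 0, -0.0255],
    [0, 0, 0, 0, 0, 0],
    [0, 0, 0, 0, 0, 0]
  ]
}}

```text
clock: 27.05
tcp_pos: [506.4, 262.6, 202.0]
orientation: [[0.993, -0.122, -0.0], [-0.122, -0.993, -0.0], [-0.0, 0.0, -1.0]]
ft_force: [0.1, 0.0, 0.1]
width: 0.996
finger_force: 0.0
```

Run:
```python
from h import *
go(506.5,262,101.5,-96.9);P=shot("w10")
im=cv2.imread("pics/w10.png");hsv=cv2.cvtColor(im,cv2.COLOR_BGR2HSV)
for n,lo,hi in(("O",5,18),("B",105,125)):
    m=cv2.inRange(hsv,(lo,150,60),(hi,255,255));m[320:]=0
    for c in cv2.findContours(m,0,2)[0]:
        if cv2.contourArea(c)>700: print(n,cv2.boundingRect(c))
    m=cv2.inRange(hsv,(lo,150,140),(hi,255,255))
    for c in cv2.findContours(m,0,2)[0]:
        if cv2.contourArea(c)>700: W=wpl(P,c[:,0],135);print(n,"bright",cv2.boundingRect(c),((W.max(0)+W.min(0))/2).round(1),(W.max(0)-W.min(0)).round(1))
```

```text
now [506.4 262.6 202. ] yaw -96.99 tilt [-0.0002 -0.0002] delta [  0.2   0.6 100.5] rz -0.0016 f [0.1 0.  0.1] j [ 0.46  0.33  1.62 -0.    1.19  2.15]
O (147, 233, 62, 64)
O (486, 61, 63, 73)
O bright (147, 250, 45, 47) [501.  361.1 135. ] [32.1 32.4  0. ]
O bright (487, 61, 62, 73) [587.3 129.3 135. ] [45.3 45.7  0. ]
B (294, 224, 55, 52)
B (586, 79, 43, 64)
B bright (296, 227, 46, 39) [508.8 262.5 135. ] [22.6 27.5  0. ]
```

Converted, 40 mm / 1000 = 0.04, 35 mm / 1000 = 0.035.

Call:
{"fn": "pendant", "kwargs": {
  "rows": [
    [0, 0.0005, 0.04, 0, 0, 0],
    [0, 0, 0.035, 0, 0, 0],
    [0, 0, 0.02, 0, 0, 0],
    [0, 0, 0.005, 0, 0, 0],
    [0, 0, 0, 0, 0, 0]
  ]
}}

```text
clock: 27.72
tcp_pos: [506.5, 262.1, 102.7]
orientation: [[0.993, -0.121, 0.001], [-0.121, -0.993, 0.0], [0.001, -0.0, -1.0]]
ft_force: [-0.4, -1.1, 0.3]
width: 0.999
finger_force: 0.0
```

Call:
{"fn": "pendant", "kwargs": {
  "rows": [
    [0, 0, 0, 0, 0, 0],
    [0, 0, 0, 0, 0, 0],
    [0, 0, 0, 0, 0, 0],
    [0, 0, 0, 0, 0, 0]
  ],
  "aperture": 0.0,
  "clamp_n": 40
}}

```text
clock: 28.22
tcp_pos: [506.3, 262.3, 103.0]
orientation: [[0.993, -0.12, 0.001], [-0.12, -0.993, 0.0], [0.001, -0.0, -1.0]]
ft_force: [-1.1, -1.7, 4.0]
width: 0.389
finger_force: 39.6
```

Call:
{"fn": "pendant", "kwargs": {
  "rows": [
    [0, 0, -0.01, 0, 0, 0],
    [0, 0, -0.025, 0, 0, 0],
    [0, 0, -0.025, 0, 0, 0],
    [0, 0, -0.015, 0, 0, 0],
    [0, 0, 0, 0, 0, 0]
  ]
}}

```text
clock: 28.85
tcp_pos: [506.5, 262.5, 178.2]
orientation: [[0.993, -0.12, 0.002], [-0.12, -0.993, 0.001], [0.002, -0.001, -1.0]]
ft_force: [0.8, -0.1, -2.2]
width: 0.384
finger_force: 40.0
```

Run:
```python
from h import *
go(582.5,-71.5,176,-96.9)
```

```text
now [506.5 262.5 178.2] yaw -96.91 tilt [0.0019 0.0009] delta [115.7 322.4   2.1] rz -0.0002 f [ 0.8 -0.1 -2.2] j [ 0.46  0.35  1.66 -0.    1.13  2.15]
```

Converted, 34 mm / 1000 = 0.034, 16 mm / 1000 = 0.016.

Call:
{"fn": "pendant", "kwargs": {
  "rows": [
    [0.006, 0.016, 0, 0, 0, 0],
    [0.012, 0.034, 0, 0, 0, 0],
    [0.012, 0.034, 0, 0, 0, 0],
    [0.012, 0.034, 0, 0, 0, 0],
    [0.012, 0.034, 0, 0, 0, 0]
  ]
}}

```text
clock: 29.48
tcp_pos: [540.7, 102.4, 176.0]
orientation: [[0.993, -0.121, -0.003], [-0.121, -0.993, -0.001], [-0.002, 0.001, -1.0]]
ft_force: [0.7, -1.3, -2.5]
width: 0.386
finger_force: 40.1
```

Call:
{"fn": "pendant", "kwargs": {
  "rows": [
    [0.012, 0.034, 0, 0, 0, 0],
    [0.012, 0.034, 0, 0, 0, 0],
    [0.012, 0.034, 0, 0, 0, 0],
    [0.012, 0.034, 0, 0, 0, 0],
    [0.013, 0.0344, 0, 0, 0, 0]
  ]
}}

```text
clock: 30.1
tcp_pos: [580.4, -73.9, 175.9]
orientation: [[0.993, -0.121, -0.003], [-0.121, -0.993, -0.0], [-0.003, 0.0, -1.0]]
ft_force: [0.1, -1.2, -0.8]
width: 0.385
finger_force: 40.1
```

Call:
{"fn": "pendant", "kwargs": {
  "rows": [
    [0, 0, 0.025, 0, 0, 0],
    [0, 0, 0.02, 0, 0, 0],
    [0, 0, 0.01, 0, 0, 0],
    [0, 0, 0, 0, 0, 0],
    [0, 0, 0, 0, 0, 0]
  ]
}}

```text
clock: 30.72
tcp_pos: [581.8, -71.8, 122.9]
orientation: [[0.993, -0.12, 0.001], [-0.12, -0.993, -0.0], [0.001, 0.0, -1.0]]
ft_force: [0.4, -0.8, -1.4]
width: 0.39
finger_force: 40.3
```

Run:
```python
from h import *
go(582.5,-71.5,108,-96.9)
```

```text
now [581.8 -71.8 122.9] yaw -96.91 tilt [ 0.0012 -0.0003] delta [ 0.6 -0.4 14.9] rz -0.0002 f [ 0.4 -0.8 -1.4] j [-0.14  0.42  1.7  -0.    1.02  1.55]
```

Converted, 9 mm / 1000 = 0.009, 4 mm / 1000 = 0.004.

Call:
{"fn": "pendant", "kwargs": {
  "rows": [
    [0.0007, 0, 0.009, 0, 0, 0],
    [0, 0, 0.004, 0, 0, 0],
    [0, 0, 0.0023, 0, 0, 0],
    [0, 0, 0, 0, 0, 0],
    [0, 0, 0, 0, 0, 0]
  ]
}}

```text
clock: 31.35
tcp_pos: [582.2, -71.8, 108.1]
orientation: [[0.993, -0.12, 0.001], [-0.12, -0.993, -0.0], [0.001, 0.0, -1.0]]
ft_force: [-2.8, 0.0, 6.1]
width: 0.388
finger_force: 41.0
```

Call:
{"fn": "pendant", "kwargs": {
  "rows": [
    [0, 0, 0, 0, 0, 0],
    [0, 0, 0, 0, 0, 0],
    [0, 0, 0, 0, 0, 0]
  ],
  "aperture": 1.0
}}

```text
clock: 31.72
tcp_pos: [582.1, -71.8, 106.8]
orientation: [[0.993, -0.12, -0.0], [-0.12, -0.993, -0.0], [-0.0, 0.0, -1.0]]
ft_force: [-0.4, 0.4, -0.3]
width: 0.99
finger_force: 0.0
```

Call:
{"fn": "pendant", "kwargs": {
  "rows": [
    [0, 0, -0.02, 0, 0, 0],
    [0, 0, -0.04, 0, 0, 0],
    [0, 0, -0.04, 0, 0, 0],
    [0, 0, 0, 0, 0, 0]
  ]
}}

```text
clock: 32.22
tcp_pos: [584.1, -72.1, 210.5]
orientation: [[0.993, -0.12, 0.008], [-0.12, -0.993, -0.001], [0.008, 0.0, -1.0]]
ft_force: [0.3, 0.4, 0.5]
width: 1.001
finger_force: 0.0
```

Run:
```python
from h import *
go(504,361,204,-96.9)
```

```text
now [584.1 -72.1 210.5] yaw -96.92 tilt [ 0.0076 -0.0012] delta [-131.7 -420.3    5.4] rz -0.0003 f [0.3 0.4 0.5] j [-0.14  0.35  1.57 -0.    1.21  1.55]
```

Converted, -42 mm / 1000 = -0.042, -13 mm / 1000 = -0.013.

Call:
{"fn": "pendant", "kwargs": {
  "rows": [
    [-0.013, -0.042, 0, 0, 0, 0],
    [-0.013, -0.042, 0, 0, 0, 0],
    [-0.013, -0.042, 0, 0, 0, 0],
    [-0.013, -0.042, 0, 0, 0, 0],
    [-0.013, -0.042, 0, 0, 0, 0]
  ]
}}

```text
clock: 32.85
tcp_pos: [541.9, 145.7, 205.6]
orientation: [[0.993, -0.121, -0.002], [-0.121, -0.993, -0.001], [-0.002, 0.001, -1.0]]
ft_force: [-0.2, 0.7, -0.1]
width: 0.997
finger_force: 0.0
```

Call:
{"fn": "pendant", "kwargs": {
  "rows": [
    [-0.013, -0.042, 0, 0, 0, 0],
    [-0.013, -0.042, 0, 0, 0, 0],
    [-0.013, -0.042, 0, 0, 0, 0],
    [-0.013, -0.042, 0, 0, 0, 0],
    [-0.013, -0.042, 0, 0, 0, 0]
  ]
}}

```text
clock: 33.48
tcp_pos: [502.8, 361.9, 205.4]
orientation: [[0.993, -0.12, -0.002], [-0.12, -0.993, -0.002], [-0.002, 0.002, -1.0]]
ft_force: [0.5, -0.3, -0.4]
width: 0.997
finger_force: 0.0
```

Call:
{"fn": "pendant", "kwargs": {
  "rows": [
    [0, 0, 0.02, 0, 0, 0],
    [0, 0, 0.02, 0, 0, 0],
    [0, 0, 0, 0, 0, 0],
    [0, 0, 0, 0, 0, 0]
  ]
}}

```text
clock: 33.98
tcp_pos: [503.8, 360.8, 167.0]
orientation: [[0.993, -0.121, 0.0], [-0.121, -0.993, -0.0], [0.0, 0.0, -1.0]]
ft_force: [0.8, -0.2, -0.3]
width: 1.003
finger_force: 0.0
```

Run:
```python
from h import *
go(504,361,101,-96.9)
```

```text
now [503.8 360.8 167. ] yaw -96.93 tilt [ 0.     -0.0001] delta [ 0.2 -0.2 66. ] rz -0.0005 f [ 0.8 -0.2 -0.3] j [ 0.6   0.43  1.55 -0.    1.15  2.29]
```

Converted, 30 mm / 1000 = 0.03, 25 mm / 1000 = 0.025.

Call:
{"fn": "pendant", "kwargs": {
  "rows": [
    [0, 0, 0.03, 0, 0, 0],
    [0, 0, 0.025, 0, 0, 0],
    [0, 0, 0.009, 0, 0, 0],
    [0, 0, 0, 0, 0, 0],
    [0, 0, 0, 0, 0, 0]
  ]
}}

```text
clock: 34.6
tcp_pos: [504.4, 361.3, 104.3]
orientation: [[0.993, -0.12, 0.002], [-0.12, -0.993, 0.001], [0.002, -0.002, -1.0]]
ft_force: [-0.3, 0.7, 0.6]
width: 1.0
finger_force: 0.0
```

Call:
{"fn": "pendant", "kwargs": {
  "rows": [
    [0, 0, 0, 0, 0, 0],
    [0, 0, 0, 0, 0, 0],
    [0, 0, 0, 0, 0, 0],
    [0, 0, 0, 0, 0, 0]
  ],
  "aperture": 0.0,
  "clamp_n": 40
}}

```text
clock: 35.1
tcp_pos: [503.9, 361.1, 103.4]
orientation: [[0.993, -0.12, 0.001], [-0.12, -0.993, 0.001], [0.001, -0.001, -1.0]]
ft_force: [0.4, 0.4, 2.1]
width: 0.385
finger_force: 39.8
```

Call:
{"fn": "pendant", "kwargs": {
  "rows": [
    [0, 0, -0.01, 0, 0, 0],
    [0, 0, -0.025, 0, 0, 0],
    [0, 0, -0.025, 0, 0, 0],
    [0, 0, -0.015, 0, 0, 0],
    [0, 0, 0, 0, 0, 0]
  ]
}}

```text
clock: 35.72
tcp_pos: [504.0, 361.1, 179.1]
orientation: [[0.993, -0.12, 0.002], [-0.12, -0.993, 0.001], [0.002, -0.001, -1.0]]
ft_force: [0.0, 0.4, -1.0]
width: 0.388
finger_force: 39.9
```

Run:
```python
from h import *
go(595.3,54.5,176,-96.9)
```

```text
now [504.  361.1 179.1] yaw -96.92 tilt [0.0019 0.0012] delta [127.5 293.4   2.9] rz -0.0003 f [ 0.   0.4 -1. ] j [ 0.6   0.42  1.54 -0.    1.18  2.29]
```

Converted, 31 mm / 1000 = 0.031, 15 mm / 1000 = 0.015.

Call:
{"fn": "pendant", "kwargs": {
  "rows": [
    [0.007, 0.015, 0, 0, 0, 0],
    [0.0135, 0.031, 0, 0, 0, 0],
    [0.0135, 0.031, 0, 0, 0, 0],
    [0.0135, 0.031, 0, 0, 0, 0],
    [0.0135, 0.031, 0, 0, 0, 0]
  ]
}}

```text
clock: 36.35
tcp_pos: [547.1, 213.0, 176.6]
orientation: [[0.993, -0.121, -0.002], [-0.121, -0.993, -0.002], [-0.002, 0.002, -1.0]]
ft_force: [0.1, -0.4, -2.0]
width: 0.385
finger_force: 40.0
```

Call:
{"fn": "pendant", "kwargs": {
  "rows": [
    [0.0135, 0.031, 0, 0, 0, 0],
    [0.0135, 0.031, 0, 0, 0, 0],
    [0.0135, 0.031, 0, 0, 0, 0],
    [0.0135, 0.031, 0, 0, 0, 0],
    [0.0125, 0.0304, 0, 0, 0, 0]
  ]
}}

```text
clock: 36.98
tcp_pos: [594.2, 51.9, 176.6]
orientation: [[0.993, -0.121, -0.003], [-0.121, -0.993, -0.001], [-0.003, 0.001, -1.0]]
ft_force: [0.8, -0.0, -1.5]
width: 0.38
finger_force: 40.0
```

Call:
{"fn": "pendant", "kwargs": {
  "rows": [
    [0, 0, 0.025, 0, 0, 0],
    [0, 0, 0.02, 0, 0, 0],
    [0, 0, 0.01, 0, 0, 0],
    [0, 0, 0, 0, 0, 0],
    [0, 0, 0, 0, 0, 0]
  ]
}}

```text
clock: 37.6
tcp_pos: [595.3, 54.1, 123.6]
orientation: [[0.993, -0.12, 0.001], [-0.12, -0.993, -0.0], [0.001, -0.0, -1.0]]
ft_force: [0.6, 0.8, -1.4]
width: 0.387
finger_force: 40.1
```

Run:
```python
from h import *
go(595.3,54.5,108.3,-96.9)
```

```text
now [595.3  54.1 123.6] yaw -96.91 tilt [ 0.0012 -0.0001] delta [-0.1 -0.4 15.3] rz -0.0002 f [ 0.6  0.8 -1.4] j [ 0.07  0.44  1.67 -0.    1.03  1.76]
```

Release, then retreat back and up for a final look over the whole scene.

Converted, 9 mm / 1000 = 0.009, 4 mm / 1000 = 0.004.

Call:
{"fn": "pendant", "kwargs": {
  "rows": [
    [0, -0.0004, 0.009, 0, 0, 0],
    [0, 0, 0.004, 0, 0, 0],
    [0, 0, 0.0023, 0, 0, 0],
    [0, 0, 0, 0, 0, 0],
    [0, 0, 0, 0, 0, 0]
  ]
}}

```text
clock: 38.22
tcp_pos: [594.9, 54.7, 108.4]
orientation: [[0.993, -0.12, 0.0], [-0.12, -0.993, -0.0], [0.0, -0.0, -1.0]]
ft_force: [-1.8, -0.0, 4.9]
width: 0.385
finger_force: 40.5
```

Call:
{"fn": "pendant", "kwargs": {
  "rows": [
    [0, 0, 0, 0, 0, 0],
    [0, 0, 0, 0, 0, 0],
    [0, 0, 0, 0, 0, 0]
  ],
  "aperture": 1.0
}}

```text
clock: 38.6
tcp_pos: [594.9, 54.6, 107.4]
orientation: [[0.993, -0.12, -0.0], [-0.12, -0.993, -0.0], [-0.0, 0.0, -1.0]]
ft_force: [-1.0, -0.2, 0.1]
width: 0.989
finger_force: 0.0
```

Call:
{"fn": "pendant", "kwargs": {
  "rows": [
    [0, 0, -0.02, 0, 0, 0],
    [0, 0, -0.04, 0, 0, 0],
    [0, 0, -0.045, 0, 0, 0],
    [0, 0, -0.045, 0, 0, 0],
    [0, 0, -0.045, 0, 0, 0]
  ]
}}

```text
clock: 39.22
tcp_pos: [594.8, 54.6, 304.1]
orientation: [[0.993, -0.12, 0.0], [-0.12, -0.993, -0.0], [0.0, 0.0, -1.0]]
ft_force: [0.9, 1.5, 0.1]
width: 1.004
finger_force: 0.0
```

Call:
{"fn": "pendant", "kwargs": {
  "rows": [
    [-0.015, 0.035, -0.02, 0, 0, 0],
    [-0.015, 0.025, 0, 0, 0, 0],
    [0, 0, 0, 0, 0, 0],
    [0, 0, 0, 0, 0, 0]
  ]
}}

```text
clock: 39.72
tcp_pos: [558.2, -1.0, 322.4]
orientation: [[0.993, -0.121, 0.0], [-0.121, -0.993, 0.0], [0.0, -0.0, -1.0]]
ft_force: [-0.2, 0.3, -0.4]
width: 0.999
finger_force: 0.0
```

Run:
```python
from h import *
go(595,0,330);P=shot("w11");im=cv2.imread("pics/w11.png");hsv=cv2.cvtColor(im,cv2.COLOR_BGR2HSV)
for n,lo,hi in(("O",5,18),("B",105,125)):
    m=cv2.inRange(hsv,(lo,150,60),(hi,255,255))
    for c in cv2.findContours(m,0,2)[0]:
        if cv2.contourArea(c)>200: print(n,cv2.boundingRect(c))
c=im[80:290,200:600];cv2.imwrite("pics/w11c.png",cv2.resize(c,None,fx=2,fy=2,interpolation=cv2.INTER_CUBIC))
```

```text
now [558.2  -1.  322.4] yaw -96.92 tilt [0.0001 0.0004] delta [36.4 -5.4 -7.6] rz None f [-0.2  0.3 -0.4] j [-0.02  0.25  1.44  0.    1.46  1.67]
O (323, 320, 68, 11)
O (235, 159, 41, 39)
O (246, 134, 55, 55)
B (604, 234, 36, 53)
B (376, 156, 37, 37)
B (346, 132, 50, 57)
```

View pics/w11c.png

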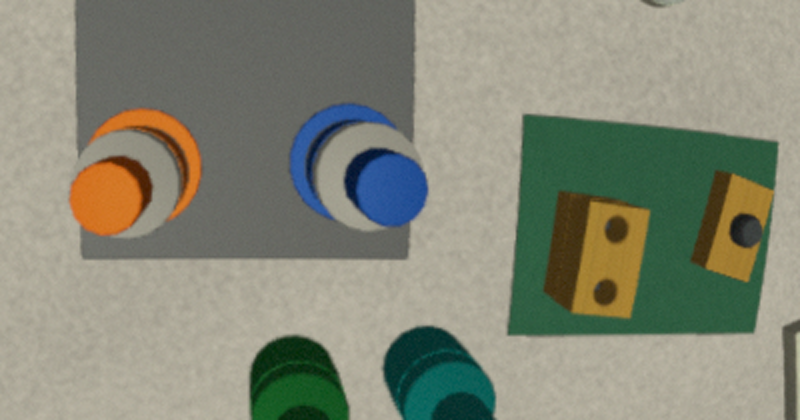

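Both bottles stand upright on their coasters, caps at crop (106,197) and (391,188); the flask is closed and base_one has not moved. One numeric check, then I hand in.

Run:
```python
from h import *
import pickle
P=pickle.load(open("pics/w11.pkl","rb"))
W=wpl(P,np.array([[106,197],[391,188]])/2+[200,80],140);print(W.round(1).tolist())
e=np.hypot(*(W[:,:2]-[[595.2,55],[583.1,-71.6]]).T);print(e)
if e.max()<7: print(robot.job_done())
```

```text
[[592.9, 54.2, 140.0], [581.8, -72.1, 140.0]]
[2.46528738 1.40843999]
the job is handed in; nothing more can be done
None
```

The job is handed in after about 40 s of robot time: the flask is closed squarely on the two-stud base, both bottles stand on their own coasters within about 2.5 mm of centre, and base_one was not touched; the judge's verdict was not shown.

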